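# Punch the hinge pin out of the folded desk lamp

## Robot

A 7-joint arm with a two-finger parallel gripper is mounted at the origin on the work surface. World frame = base frame: x ahead of the robot, y to its left, z up, the work surface at z = 0. Lengths are in m, angles in rad, forces in N, time in s.
With the tool pointing down it reaches from about 0.425 to 0.825 m from the base axis. Payload 3.6 kg.
Tool frame: the origin (TCP) lies on the centre line of the jaws, within the pads' length; the fingertips stand 11 mm ahead of it and the grasp point (between the pads) lies 8 mm behind it; z points along the fingers, y is the direction in which the jaws open and shut (so a half turn about z gives the same grasp; the last joint's range is limited). The gripper opens to 93 mm and grips with 3 to 60 N. Pads are 15 mm wide; open, the fingers measure 128 mm over their backs; the gripper's body (75 mm by 188 mm) begins 65 mm behind the grasp point.
Start: joints at [1.296, 0.615, -0.013, 1.423, 0.008, 1.103, -0.04], TCP at [0.16, -0.63, 0.23] pointing down, gripper open.
Joint ranges: [-3.12, 3.12], [-0.3, 2.06], [-1.34, 1.32], [0.26, 2.42], [-1.36, 4.5], [0.01, 1.98], [-2.84, 2.84]. Speed limits (rad/s): [2.79, 2.79, 3.14, 3.14, 3.14, 3.14, 3.14].

## Interface

Orientations are given as [roll, pitch, yaw] about the fixed x, y, z axes, in that order (R = Rz(yaw) Ry(pitch) Rx(roll)).
In Python, from bench import get_state, capture, camera_model, hand_in gives the robot as it stands.
- The arm moves only by the tool send_rows, never from a script. Its argument "motion" is a list of rows, each a list of 7 numbers: the shift along the tool's x, y, z in m, then the turn, a rotation vector about the tool's x, y, z in rad, then the opening, from 0 (shut) to 1 (fully open). A call has exactly 10 rows; each row is the pose to reach, as a shift and turn from the pose measured when the call began, along the tool's axes at that moment; what a row does not reach only later rows make up. A row lasts 1/12 s, in which the tool goes at most 41.7 mm and 7.16 degrees, less where a joint would pass 70% of its speed; a pose out of reach is approached as far as the arm can. A call with a gripper value outside its range is refused whole. The fingers move at their own pace and stop on an object; the grip force is fixed at half the most. Time passes only in rows, so rows that repeat a pose let the fingers close, or fill a call up. It gives the time, the measured TCP pose, the force and the opening at its end, in the units of the state.
- get_state(): the state, without advancing time (a new reading comes with each control period).
- capture(name): name is "scene" or "top" or "wrist"; returns (picture, depth): 420x560x3 uint8, red, green, blue; 420x560 float32, m along the optical axis (not along the pixel's ray), 0 where there is no reading.
- camera_model(name): a dict with "K" (3x3 intrinsics, pixels), "dist" ([k1, k2, p1, p2, k3] as OpenCV has them; the pictures are not rectified), "R" (3x3) and "t" (3): a world point X has camera coordinates R X + t; the wrist camera has in their place "hand_eye" (4x4, takes a point from camera to tool coordinates, whose origin is the TCP and whose axes are the flange's). Camera axes: x right, y down, z forward; pixel columns grow to the right and rows downward; lengths in m; the calibration is good to about 2 mm. A picture is of the moment at which its call begins: read the wrist's pose just before it. camera_model takes no time and is no camera call.
- hand_in(): hands the job in, once; it reports no verdict.
The state is a dict: "time": time; "joint_pos": joint angles; "joint_velocities": joint speeds; "effort": joint torques, N m; "tcp_pos": TCP position; "eef_rot": TCP orientation; "force": force on the tool from outside, world axes, zero at the start; "ft_torque": the same for the moment, N m; "opening": finger opening in m.
Only numpy, scipy, OpenCV 4.12 (cv2) and the standard library are available. Lean on these libraries where they do the work, as an engineer would, in place of code of your own. Each camera call takes 0.05 s, during which the arm holds its last target.

## Task

The hinge pin of the folded-down desk lamp has to come out. First bring the catch tray (the one with the upright tab) in under the hinge so that its pan lies centred below the pin; then take the punch from its wooden stand, press the pin down with it, right through the hinge, so that it drops into the tray, and put the punch back upright in the same stand. Never touch the pin with the gripper, and leave the tray standing on the desk under the hinge with the pin in it.

Things in the scene. Friction and masses are not known exactly. Their poses are not given: they have to be found in the camera images.
- hinge_bore (a point): Hole axis at the top face of the hinge plate (70 x 70 mm, square to x, y; 85 to 115 mm above desk, open space below). Plate overhangs from a pillar at +x, whose face is 70 mm from the axis, lamp arm beyond it (to 120 mm high); below, it is open at -x (front) and both sides. Hole: 30 mm wide for the top 10 mm, with two spring balls at -y, +y, then 20 mm wide right through.
- pin: Hinge pin, round steel, 18 mm thick, 60 mm long, upright in the hole; origin at its middle, z along it. Its top stands 22 mm above the plate. Spring balls hold it: pressing it down takes 3 to 10 N; after 28 mm, its top 6 mm below the plate's top, it lets go and drops. The punch may follow to 12 mm below the plate's top. A loose shorter pin in a plain square dish is not it.
- tray: Loose aluminium catch tray, 0.3 kg. Origin: underside, centre of its pan (90 x 90 mm, 25 mm high, walls and floor 3 mm), z up. A flat tongue leads along -x to an upright grip tab centred 100 mm from the origin, 12 mm thick (y), 30 mm long (x), top 75 mm above the desk: grip at 55 mm. Slides or can be carried. With its x along the hinge's x and pan below the pin, the tab is clear of the plate.
- punch: Steel punch, loose, 0.2 kg, upright. Origin: middle of its ribbed grip (24 mm thick, 60 mm long), z up. Guard disc 40 mm wide 30 to 36 mm below it, then 10 mm shank, flat tip 91 mm below it. Starts in a fixed wooden block 60 mm wide and high, 20 mm hole, guard resting on its top, origin 96 mm above desk. A like block holds a black-handled screwdriver (top at 155 mm): not needed.
Things that resemble listed ones, but are neither listed nor needed, are in the scene too. Leave any blue look-alike of the punch alone. Leave any purple look-alike of the tray alone.

How it is judged:
By the outcome, as a careful person would: the job done as asked, in the order asked, and still so for the second after the job is handed in, with the robot touching nothing.
It also fails if it takes over 72 s, if anything falls off the work surface, if the arm or the gripper's body presses on something with over 40 N, if the wrist force passes 120 N, or if a joint passes its speed limit or range.

## Working session

There is one attempt and no reset: what is moved stays moved. The work goes in short steps, Python scripts to look and compute and a tool call to move; the robot and the scene stay as the last step left them, time stands still between calls to the robot, and variables do not carry over. Pictures are saved under pics/ and viewed, and the job is handed in when it is done.

Besides the shell and the picture viewer there is one more tool, called after "Request:" as name(argument=value, ...) on one line, values as JSON. send_rows: Moves the arm, as the interface text tells. Its arguments: {"type":"object","properties":{"motion":{"type":"array","items":{"type":"array","items":{"type":"number"}}}},"required":["motion"]}

```bash
ls; mkdir -p pics
python3 - <<'E'
from bench import *
import cv2,numpy as np
np.set_printoptions(precision=4,suppress=True)
s=get_state()
for k in s: print(k,s[k])
for n in ["scene","top"]:
    p,d=capture(n); cv2.imwrite(f"pics/{n}0.png",p[:,:,::-1]); np.save(f"pics/{n}0.npy",d); 
    m=camera_model(n); print(n,m)
print(camera_model("wrist"))
E
```

```text
pics
time 0.0
joint_pos [ 1.2955  0.6159 -0.0126  1.4249  0.0082  1.1034 -0.0404]
joint_velocities [ 0.0008 -0.0006 -0.0012  0.0005  0.0008 -0.002   0.0007]
effort [  0.0002 -45.8936   0.2085 -16.5746  -0.0613   0.0204   0.0002]
tcp_pos [ 0.1599 -0.6293  0.2285]
eef_rot [-3.1391  0.0001  0.2489]
force [-0.0137 -0.1101  0.0179]
ft_torque [-0.0267 -0.0168  0.0366]
opening 0.09305022887970078
scene {'K': array([[409.0435,   0.    , 282.3655],
       [  0.    , 409.0435, 209.5846],
       [  0.    ,   0.    ,   1.    ]]), 'dist': array([0.003, 0.   , 0.   , 0.   , 0.   ]), 'R': array([[-0.0657,  0.9978,  0.0118],
       [ 0.6923,  0.0542, -0.7196],
       [-0.7186, -0.0391, -0.6943]]), 't': array([ 0.0021, -0.186 ,  1.2828])}
top {'K': array([[464.8774,   0.    , 276.413 ],
       [  0.    , 464.8774, 205.8258],
       [  0.    ,   0.    ,   1.    ]]), 'dist': array([-0.1385,  0.    ,  0.    ,  0.    ,  0.    ]), 'R': array([[ 0.0088, -0.9995,  0.0288],
       [-0.9958, -0.0114, -0.0905],
       [ 0.0908, -0.0279, -0.9955]]), 't': array([0.0163, 0.3838, 1.1066])}
{'K': array([[372.434 ,   0.    , 285.1064],
       [  0.    , 372.434 , 206.3545],
       [  0.    ,   0.    ,   1.    ]]), 'dist': array([-0.0789,  0.    ,  0.    ,  0.    ,  0.    ]), 'hand_eye': array([[ 0.0007, -0.9619, -0.2734,  0.0754],
       [ 1.    ,  0.0008, -0.0004,  0.0003],
       [ 0.0007, -0.2734,  0.9619, -0.1551],
       [ 0.    ,  0.    ,  0.    ,  1.    ]])}
```

View pics/scene0.png

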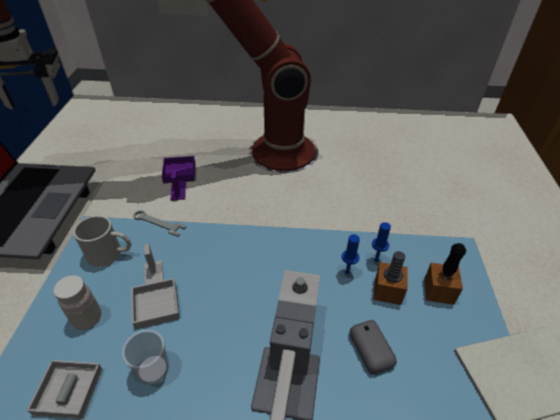

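View pics/top0.png

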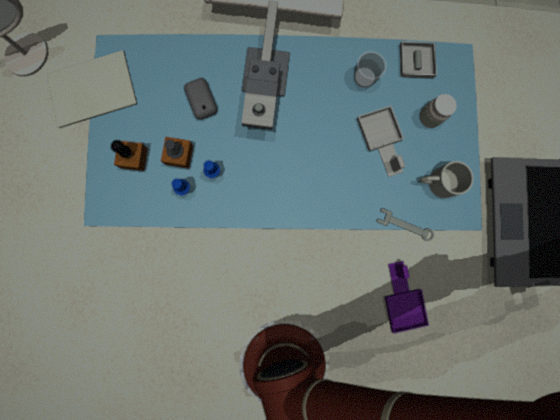

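```bash
cat > h.py <<'E'
import numpy as np,cv2
from bench import *
from scipy.spatial.transform import Rotation as Ro
np.set_printoptions(precision=4,suppress=True)
def cam(n,s=None):
    m=camera_model(n)
    if n!="wrist": return m["K"],m["dist"],m["R"],m["t"]
    s=s or get_state(); T=np.eye(4); T[:3,:3]=Ro.from_euler('xyz',s["eef_rot"]).as_matrix(); T[:3,3]=s["tcp_pos"]
    W=np.linalg.inv(T@m["hand_eye"]); return m["K"],m["dist"],W[:3,:3],W[:3,3]
def ray(c,uv):
    K,D,R,t=c
    n=cv2.undistortPoints(np.array(uv,float).reshape(-1,1,2),K,np.array(D)).reshape(-1,2)
    d=np.c_[n,np.ones(len(n))]@R; return -R.T@t,d   # d has unit camera depth
def plane(c,uv,z):
    o,d=ray(c,uv); return o+d*((z-o[2])/d[:,2])[:,None]
def cloud(c,dep):
    h,w=dep.shape; v,u=np.mgrid[:h,:w]
    o,d=ray(c,np.c_[u.ravel(),v.ravel()]); P=(o+d*dep.ravel()[:,None]); P[dep.ravel()==0]=np.nan
    return P.reshape(h,w,3)
def proj(c,X):
    K,D,R,t=c; return cv2.projectPoints(np.array(X,float).reshape(-1,1,3),cv2.Rodrigues(R)[0],t,K,np.array(D))[0].reshape(-1,2)
E
python3 - <<'E'
from h import *
p=cv2.imread("pics/top0.png"); d=np.load("pics/top0.npy"); P=cloud(cam("top"),d)
for n,(u,v) in dict(pin=(259,108),plate=(265,122),plateR=(272,100),tray=(380,128),tab=(394,162),punch=(175,147),block=(188,160),screw=(120,147),mat=(300,180),blue=(212,168),blue2=(180,186)).items(): print(n,P[v,u])
a=cv2.resize(p[30:150,230:310],None,fx=5,fy=5,interpolation=cv2.INTER_CUBIC); b=cv2.resize(p[90:190,340:440],None,fx=6,fy=6,interpolation=cv2.INTER_CUBIC)
c=cv2.resize(p[120:210,100:230],None,fx=6,fy=6,interpolation=cv2.INTER_CUBIC)
g=lambda x:np.clip(x*1.6,0,255).astype('u1')
for n,i in zip("abc",(a,b,c)): cv2.imwrite(f"pics/crop_{n}.png",g(i)[:600])
E
```

```text
pin [0.5898 0.064  0.1359]
plate [0.5633 0.0503 0.1171]
plateR [0.6156 0.0351 0.1149]
tray [ 0.5851 -0.2402  0.0048]
tab [ 0.4915 -0.2638  0.0416]
punch [0.5032 0.2502 0.1196]
block [0.4909 0.235  0.0303]
screw [0.4958 0.365  0.1508]
mat [ 0.4497 -0.0379  0.0015]
blue [0.4567 0.1664 0.1189]
blue2 [0.4156 0.236  0.1202]
```

View pics/crop_a.png

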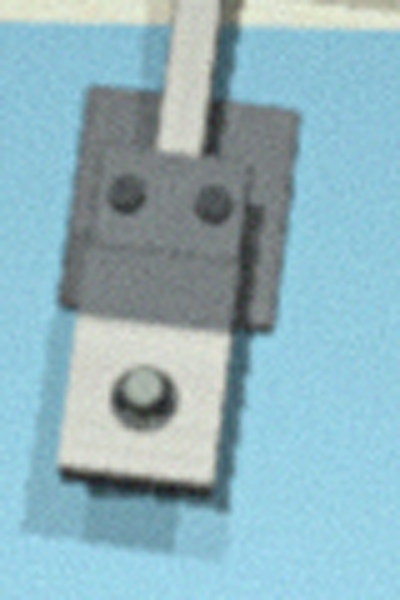

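View pics/crop_b.png

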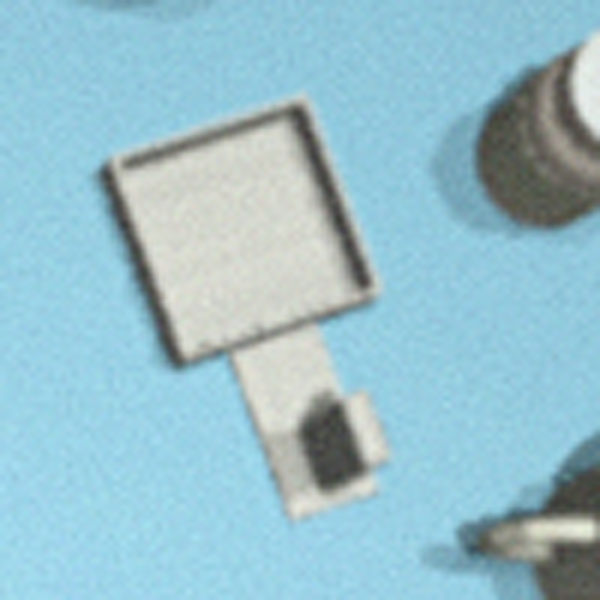

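View pics/crop_c.png

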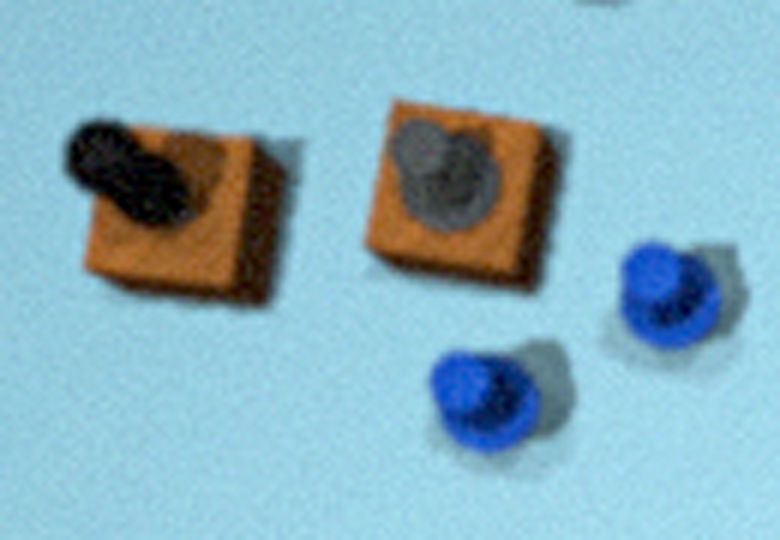

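Run:
```python
from h import *
c=cam("top"); P=cloud(c,np.load("pics/top0.npy"))
f=lambda L,s,u0,v0:[(u0+(x+.5)/s-.5,v0+(y+.5)/s-.5) for x,y in L]
X=plane(c,f([(112,160),(300,97),(375,293),(180,362)],6,340,90),.025); print(X,X.mean(0))
e=(X[0]+X[1]-X[2]-X[3])/2; print("pan x dir",np.degrees(np.arctan2(e[1],e[0])),np.linalg.norm(e[:2]))
X=plane(c,f([(60,470),(213,488),(77,318),(230,330)],5,230,30),.115);print(X)
e=(X[2]+X[3]-X[0]-X[1])/2; print("plate x dir",np.degrees(np.arctan2(e[1],e[0])),e)
e=X[0]-X[1]; print("front edge",np.degrees(np.arctan2(-e[0],e[1])),np.linalg.norm(e)) 
print("pin",plane(c,f([(146,385)],5,230,30),.137))
print("block top ",plane(c,f([(398,100),(543,122),(517,277),(370,245)],6,100,120),.06))
# depth-based
def sel(lo,hi,x0,x1,y0,y1):
    m=(P[...,2]>lo)&(P[...,2]<hi)&(P[...,0]>x0)&(P[...,0]<x1)&(P[...,1]>y0)&(P[...,1]<y1); return P[m]
q=sel(.11,.12,.5,.70,0,.12); print("plate",len(q),q.min(0),q.max(0)); print(cv2.minAreaRect(q[:,:2].astype('f4')*1000))
q=sel(.13,.145,.5,.7,0,.12); print("pin",len(q),q.mean(0))
q=sel(.06,.085,.44,.56,-.32,-.2); print("tab",len(q),q.mean(0),cv2.minAreaRect(q[:,:2].astype('f4')*1000) if len(q) else 0)
q=sel(.12,.135,.46,.56,.2,.3); print("punch",len(q),q.mean(0))
q=sel(.02,.03,.53,.65,-.32,-.18); print("rim",len(q),q.mean(0),cv2.minAreaRect(q[:,:2].astype('f4')*1000))
```

```text
[[ 0.6083 -0.1806  0.025 ]
 [ 0.6378 -0.2609  0.025 ]
 [ 0.5547 -0.2906  0.025 ]
 [ 0.5236 -0.2077  0.025 ]] [ 0.5811 -0.235   0.025 ]
pan x dir 18.67255549106892 0.08854592005074552
[[0.5594 0.1029 0.115 ]
 [0.5521 0.034  0.115 ]
 [0.6307 0.0966 0.115 ]
 [0.6262 0.027  0.115 ]]
plate x dir -5.215625933900911 [ 0.0727 -0.0066  0.    ]
front edge -6.073435265158102 0.06929819924325889
pin [[0.5927 0.0645 0.137 ]]
block top  [[0.542  0.2845 0.06  ]
 [0.5335 0.2267 0.06  ]
 [0.4716 0.2349 0.06  ]
 [0.4838 0.2934 0.06  ]]
plate 1701 [0.5536 0.0197 0.1101] [0.7    0.1024 0.12  ]
((630.119384765625, 61.663848876953125), (71.0413589477539, 148.04916381835938), 83.67691802978516)
pin 54 [0.5921 0.0656 0.1359]
tab 79 [ 0.4867 -0.2688  0.0727] ((487.1200866699219, -269.8384094238281), (30.182565689086914, 10.45606517791748), 20.202903747558594)
punch 93 [0.5073 0.2614 0.1253]
rim 231 [ 0.5857 -0.2372  0.025 ] ((582.0714111328125, -235.85853576660156), (92.19743347167969, 92.63871002197266), 19.048147201538086)
```

```bash
cat >> h.py <<'E'
def goto(x,y,z,yawdeg,s=None):
    s=s or get_state(); R=Ro.from_euler('xyz',s["eef_rot"]); G=Ro.from_euler('xyz',[np.pi,0,np.radians(yawdeg)])
    d=R.inv().apply(np.array([x,y,z])-s["tcp_pos"]); r=(R.inv()*G).as_rotvec()
    print("shift mm",d*1000,"turn",r,"deg",np.degrees(r), "| rows min",np.linalg.norm(d)/.0417,np.degrees(np.linalg.norm(r))/7.16)
def st():
    s=get_state(); print("t %.2f"%s["time"],"tcp",s["tcp_pos"],"rpy",np.degrees(s["eef_rot"]),"F",s["force"],"op %.4f"%s["opening"],"j",np.array(s["joint_pos"])); return s
E
python3 - <<'E'
from h import *
c=cam("top"); P=cloud(c,np.load("pics/top0.npy"))
m=(P[...,0]>.40)&(P[...,0]<.65)&(P[...,1]<-.29)&(P[...,1]>-.45)&(P[...,2]>.03)
n,l,s,_=cv2.connectedComponentsWithStats(m.astype('u1'))
for i in range(1,n):
    if s[i,4]>20: q=P[l==i]; print(q.min(0),q.max(0))
f=lambda L,s,u0,v0:[(u0+(x+.5)/s-.5,v0+(y+.5)/s-.5) for x,y in L]
print("base",plane(c,f([(62,305),(270,330)],5,230,30),.01), P[96,233],P[92,283])
goto(.487,-.269,.20,19)
E
```

```text
[ 0.5889 -0.3989  0.0301] [ 0.6469 -0.3411  0.1155]
[ 0.408  -0.4429  0.03  ] [ 0.4886 -0.3257  0.0951]
base [[0.6734 0.1089 0.01  ]
 [0.662  0.0044 0.01  ]] [0.662  0.1318 0.0009] [0.6715 0.006  0.0098]
shift mm [ 405.7918 -268.5921   29.2075] turn [-0.0023 -0.     -0.0827] deg [-0.1308 -0.0022 -4.7405] | rows min 11.690783287727923 0.6623344768975048
```

Request:
send_rows(motion=[[0.025,-0.017,0.002,0,0,-0.01,0.5],[0.05,-0.034,0.004,0,0,-0.02,0.5],[0.075,-0.05,0.006,0,0,-0.03,0.5],[0.1,-0.067,0.008,0,0,-0.04,0.5],[0.13,-0.086,0.009,0,0,-0.05,0.5],[0.16,-0.106,0.011,0,0,-0.06,0.5],[0.19,-0.126,0.013,0,0,-0.07,0.5],[0.22,-0.146,0.015,0,0,-0.08,0.5],[0.25,-0.166,0.017,0,0,-0.083,0.5],[0.28,-0.186,0.019,0,0,-0.083,0.5]])

```text
time: 0.93
tcp_pos: [0.3861, -0.3784, 0.2097]
eef_rot: [-3.139, 0.0, 0.332]
force: [0.2, -0.4, 1.0]
opening: 0.0465
```

Run:
```python
from h import *
st();goto(.487,-.269,.20,19)
```

```text
t 0.93 tcp [ 0.3861 -0.3784  0.2097] rpy [-179.829     0.0098   19.0105] F [ 0.2224 -0.3731  0.9767] op 0.0465 j [ 0.778   0.4684 -0.0628  1.7663  0.0342  0.9107 -0.5381]
shift mm [131.0177 -70.5529   9.8487] turn [-0.003   0.0002  0.0002] deg [-0.171   0.0098  0.0105] | rows min 3.5763070045080045 0.023963560027430324
```

Request:
send_rows(motion=[[0.026,-0.014,0.002,0,0,0,0.5],[0.052,-0.028,0.004,0,0,0,0.5],[0.078,-0.042,0.006,0,0,0,0.5],[0.1,-0.054,0.008,0,0,0,0.5],[0.12,-0.065,0.01,-0.003,0,0,0.5],[0.131,-0.0705,0.01,-0.003,0,0,0.5],[0.131,-0.0705,0.01,-0.003,0,0,0.5],[0.131,-0.0705,0.01,-0.003,0,0,0.5],[0.131,-0.0705,0.01,-0.003,0,0,0.5],[0.131,-0.0705,0.01,-0.003,0,0,0.5]])

```text
time: 1.77
tcp_pos: [0.4855, -0.2712, 0.1999]
eef_rot: [3.141, 0.001, 0.328]
force: [0.7, -0.0, -0.8]
opening: 0.0465
```

Run:
```python
from h import *
s=st(); p,d=capture("wrist"); cv2.imwrite("pics/w1.png",p[:,:,::-1]); np.save("pics/w1.npy",d)
P=cloud(cam("wrist",s),d)
def sel(lo,hi,x0,x1,y0,y1):
    m=(P[...,2]>lo)&(P[...,2]<hi)&(P[...,0]>x0)&(P[...,0]<x1)&(P[...,1]>y0)&(P[...,1]<y1); return P[m]
q=sel(.068,.085,.44,.54,-.32,-.2); print("tab",len(q),q.mean(0),cv2.minAreaRect(q[:,:2].astype('f4')*1000) if len(q) else 0)
q=sel(.02,.03,.53,.65,-.32,-.18); print("rim",len(q),cv2.minAreaRect(q[:,:2].astype('f4')*1000))
goto(.487,-.269,.047,19)
```

```text
t 1.77 tcp [ 0.4855 -0.2712  0.1999] rpy [179.9523   0.0827  18.8012] F [ 0.7146 -0.0424 -0.8151] op 0.0465 j [ 0.5153  0.5012 -0.0698  1.7383  0.0447  0.904  -0.8163]
tab 575 [ 0.4892 -0.2685  0.0747] ((488.7789611816406, -268.96405029296875), (29.816598892211914, 11.857696533203125), 18.937654495239258)
rim 1693 ((582.4500122070312, -234.24884033203125), (90.02789306640625, 90.43064880371094), 19.964656829833984)
shift mm [  2.0519  -1.553  152.9361] turn [ 0.0007  0.0011 -0.0032] deg [ 0.0408  0.0656 -0.1846] | rows min 3.6680523371828633 0.027941336034165067
```

View pics/w1.png

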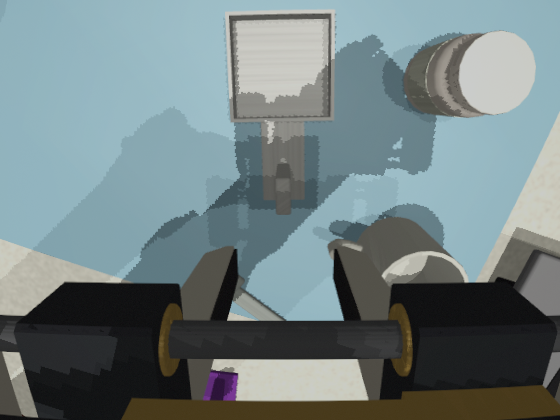

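The wrist view shows the aluminium tray: pan at (280,65), tab at (284,175). The mug at (400,260) is clear of the right finger. I'll descend onto the tab.

Request:
send_rows(motion=[[0.003,-0.001,0.02,0,0,-0.006,0.5],[0.003,-0.001,0.045,0,0,-0.01,0.5],[0.003,-0.001,0.07,0,0,-0.01,0.5],[0.003,-0.001,0.095,0,0,-0.01,0.5],[0.003,-0.001,0.12,0,0,-0.01,0.5],[0.003,-0.001,0.14,0,0,-0.01,0.5],[0.003,-0.001,0.15,0,0,-0.01,0.5],[0.003,-0.001,0.153,0,0,-0.01,0.5],[0.003,-0.001,0.153,0,0,-0.01,0.5],[0.003,-0.001,0.153,0,0,-0.01,0.5]])

```text
time: 2.65
tcp_pos: [0.4887, -0.27, 0.0479]
eef_rot: [3.139, -0.0, 0.338]
force: [0.7, -0.4, 1.0]
opening: 0.0468
```

Request:
send_rows(motion=[[0,0,0,0,0,0,0.3],[0,0,0,0,0,0,0.2],[0,0,0,0,0,0,0.1],[0,0,0,0,0,0,0],[0,0,0,0,0,0,0],[0,0,0,0,0,0,0],[0,0,0,0,0,0,0],[0,0,0,0,0,0,0],[0,0,0,0,0,0,0],[0,0,0,0,0,0,0]])

```text
time: 3.48
tcp_pos: [0.4884, -0.2695, 0.0481]
eef_rot: [3.14, 0.0, 0.338]
force: [-1.0, 1.1, 4.2]
opening: 0.0116
```

Run:
```python
from h import *
s=st();
# transform: desired tab pose
h=np.array([.592,.065]);a=np.radians(-6)
print(h-.1*np.array([np.cos(a),np.sin(a)]))
goto(.4925,.0755,s["tcp_pos"][2],-6)
```

```text
t 3.48 tcp [ 0.4884 -0.2695  0.0481] rpy [179.922    0.0124  19.3701] F [-0.9579  1.073   4.2248] op 0.0116 j [ 0.5006  0.7142 -0.0567  1.869   0.0721  0.5595 -0.8361]
[0.4925 0.0755]
shift mm [ 118.244  -324.1106   -0.4668] turn [ 0.0014 -0.0001  0.4428] deg [ 0.0795 -0.0051 25.3701] | rows min 8.273538799245463 3.5433288681400112
```

Request:
send_rows(motion=[[0.004,-0.01,0,0,0,0.03,0],[0.01,-0.026,0,0,0,0.08,0],[0.017,-0.046,0,0,0,0.14,0],[0.024,-0.066,0,0,0,0.2,0],[0.032,-0.087,0,0,0,0.26,0],[0.039,-0.108,0,0,0,0.32,0],[0.047,-0.129,0,0,0,0.38,0],[0.055,-0.15,0,0,0,0.42,0],[0.061,-0.168,0,0,0,0.443,0],[0.066,-0.18,0,0,0,0.443,0]])

```text
time: 4.32
tcp_pos: [0.4919, -0.0774, 0.0481]
eef_rot: [3.139, -0.003, -0.105]
force: [0.1, -2.2, 3.7]
opening: 0.0118
```

Run:
```python
from h import *
s=st(); p,d=capture("top"); cv2.imwrite("pics/t1.png",p[:,:,::-1])
goto(.4925,.0755,s["tcp_pos"][2],-6)
```

```text
t 4.32 tcp [ 0.4919 -0.0774  0.0481] rpy [179.8309  -0.1559  -6.007 ] F [ 0.1232 -2.2261  3.7031] op 0.0118 j [ 0.0406  0.6593  0.1046  2.0405 -0.1422  0.4456 -1.424 ]
shift mm [ -14.6683 -149.0762   -0.1381] turn [ 0.0003 -0.0022  0.0048] deg [ 0.0181 -0.1274  0.275 ] | rows min 3.5922335531489273 0.04240614322996384
```

View pics/t1.png

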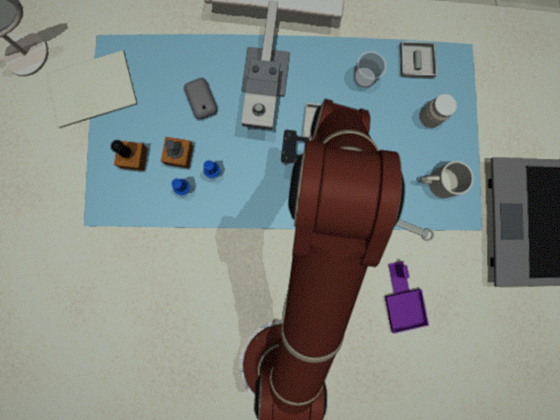

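The tray is mid-way and gripped at (0.492,-0.077). At the goal, the gripper body would just clear the near blue punch (212,168), whose top is at about 120 mm. I'll regrip 13 mm higher on the tab first.

Request:
send_rows(motion=[[0,0,0,0,0,0,0.3],[0,0,0,0,0,0,0.3],[0,0,-0.005,0,0,0,0.3],[0,0,-0.013,0,-0.002,0,0.3],[0,0,-0.013,0,-0.002,0,0.3],[0,0,-0.013,0,-0.002,0,0.2],[0,0,-0.013,0,-0.002,0,0],[0,0,-0.013,0,-0.002,0,0],[0,0,-0.013,0,-0.002,0,0],[0,0,-0.013,0,-0.002,0,0]])

```text
time: 5.2
tcp_pos: [0.4921, -0.0745, 0.061]
eef_rot: [3.141, 0.0, -0.1]
force: [-0.5, -1.3, 1.5]
opening: 0.0117
```

Run:
```python
from h import *
s=st(); p,d=capture("wrist"); cv2.imwrite("pics/w2.png",p[:,:,::-1]); np.save("pics/w2.npy",d)
P=cloud(cam("wrist",s),d)
m=(P[...,2]>.02)&(P[...,2]<.03)&(P[...,0]>.52)&(P[...,0]<.66)&(P[...,1]>-.15)&(P[...,1]<.02)
q=P[m];print("rim",len(q),cv2.minAreaRect(q[:,:2].astype('f4')*1000))
m=(P[...,2]>.13)&(P[...,2]<.145)&(P[...,0]>.55)&(P[...,0]<.66)&(P[...,1]>0.03)&(P[...,1]<.1)
q=P[m];print("pin",len(q),q.mean(0) if len(q) else 0)
m=(P[...,2]>.11)&(P[...,2]<.12)&(P[...,0]>.5)&(P[...,0]<.66)&(P[...,1]>-.05)&(P[...,1]<.12)
q=P[m];print("plate",len(q),cv2.minAreaRect(q[:,:2].astype('f4')*1000))
goto(.4925,.0755,s["tcp_pos"][2],-6)
```

```text
t 5.20 tcp [ 0.4921 -0.0745  0.061 ] rpy [179.9703   0.0027  -5.7245] F [-0.5326 -1.2569  1.5275] op 0.0117 j [ 0.0334  0.6363  0.1084  2.0316 -0.1384  0.4805 -1.4271]
rim 3417 ((581.0255737304688, -83.38275146484375), (90.75453186035156, 68.37216186523438), 84.4728012084961)
pin 0 0
plate 0 ((0.0, 0.0), (0.0, 0.0), 0.0)
shift mm [ -14.506  -149.2642   -0.0945] turn [0.0005 0.0001 0.0049] deg [0.0308 0.0053 0.2779] | rows min 3.5963408291120285 0.039063042779159354
```

View pics/w2.png

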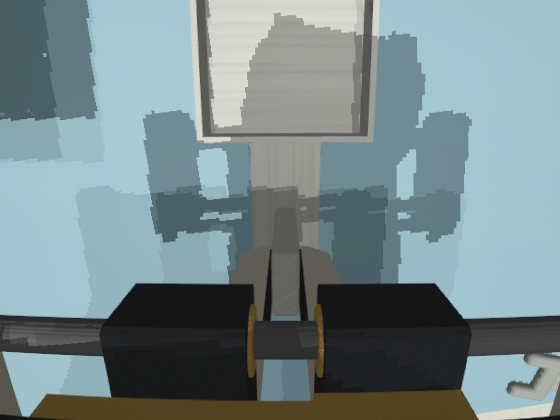

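Request:
send_rows(motion=[[-0.001,-0.008,0,0,0,0.005,0],[-0.002,-0.024,0,0,0,0.005,0],[-0.004,-0.042,0,0,0,0.005,0],[-0.006,-0.062,0,0,0,0.005,0],[-0.008,-0.082,0,0,0,0.005,0],[-0.01,-0.102,0,0,0,0.005,0],[-0.012,-0.122,0,0,0,0.005,0],[-0.014,-0.14,0,0,0,0.005,0],[-0.0145,-0.149,0,0,0,0.005,0],[-0.0145,-0.149,0,0,0,0.005,0]])

```text
time: 6.08
tcp_pos: [0.4924, 0.0787, 0.0611]
eef_rot: [-3.14, 0.0, -0.1]
force: [-0.3, 2.1, 1.0]
opening: 0.0114
```

Run:
```python
from h import *
s=st(); p,d=capture("wrist"); cv2.imwrite("pics/w3.png",p[:,:,::-1]); np.save("pics/w3.npy",d)
P=cloud(cam("wrist",s),d)
def B(lo,hi,x0,x1,y0,y1):
    m=(P[...,2]>lo)&(P[...,2]<hi)&(P[...,0]>x0)&(P[...,0]<x1)&(P[...,1]>y0)&(P[...,1]<y1); return P[m]
for n,b in dict(rim=(.02,.03,.52,.66,0,.15),pin=(.13,.145,.55,.66,.03,.1),plate=(.11,.12,.5,.66,0,.13)).items():
    q=B(*b);print(n,len(q),q.mean(0) if len(q) else 0,cv2.minAreaRect(q[:,:2].astype('f4')*1000) if len(q) else 0)
goto(.4925,.0755,s["tcp_pos"][2],-6)
```

```text
t 6.08 tcp [0.4924 0.0787 0.0611] rpy [-179.9059    0.0102   -5.756 ] F [-0.2875  2.0914  1.005 ] op 0.0114 j [-0.2993  0.6392  0.1466  2.0299 -0.1916  0.4849 -1.6826]
rim 627 [0.549  0.0796 0.0251] ((548.2356567382812, 73.08960723876953), (89.48108673095703, 2.306743621826172), 83.87399291992188)
pin 1251 [0.5855 0.0683 0.1348] ((585.7526245117188, 68.18478393554688), (15.497053146362305, 4.803168296813965), 83.82076263427734)
plate 32636 [0.5741 0.0695 0.115 ] ((546.3888549804688, 72.50120544433594), (70.77212524414062, 94.419677734375), 84.03195190429688)
shift mm [ 0.3151  2.1624 -0.0154] turn [-0.0014  0.0001  0.0035] deg [-0.082   0.0075  0.2009] | rows min 0.05240411947537392 0.030330815414990282
```

View pics/w3.png

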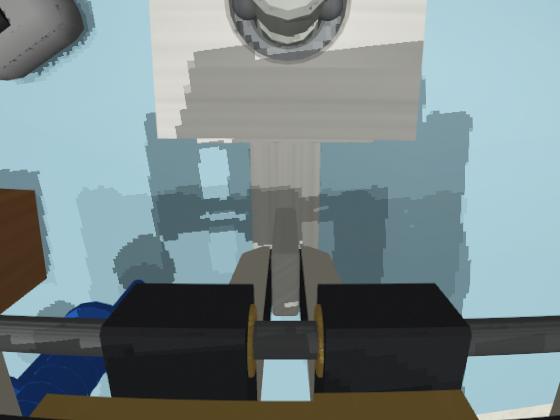

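Run:
```python
from h import *
s=get_state();P=cloud(cam("wrist",s),np.load("pics/w3.npy"))
def B(lo,hi,x0,x1,y0,y1):
    m=(P[...,2]>lo)&(P[...,2]<hi)&(P[...,0]>x0)&(P[...,0]<x1)&(P[...,1]>y0)&(P[...,1]<y1); return P[m]
a=np.radians(-6);ex=np.array([np.cos(a),np.sin(a)]);ey=np.array([-ex[1],ex[0]])
for n,b in dict(rim=(.02,.03,.53,.66,0,.15),plate=(.11,.12,.545,.66,0,.13)).items():
    q=B(*b)[:,:2]; u=q@ex;v=q@ey
    print(n,"front",np.percentile(u,.3),u.min(),"side",v.min(),v.max(),"mid",(v.min()+v.max())/2)
for n,X in dict(pinTop=(.592,.065),tray=(.581,-.235)).items(): print(n,np.array(X)@ex,np.array(X)@ey)
print("tcp",s["tcp_pos"][:2]@ex,s["tcp_pos"][:2]@ey)
```

```text
rim front 0.5367127842448497 0.5366615922290524 side 0.08422402642499062 0.17370218782641147 mid 0.12896310712570105
plate front 0.5474748409171806 0.547157738795148 side 0.09281362948446463 0.16359013894327407 mid 0.12820188421386935
pinTop 0.5819626119456203 0.1265247734533886
tray 0.6023814100768653 -0.17298160825303754
tcp 0.4815874387759559 0.12872793093972967
```

Hinge and tray pan agree to within 1 mm in this view: front edges 45 and 35 mm from the same axis, mid-lines 0.129 and 0.128. Releasing and rising.

Request:
send_rows(motion=[[0,0,0,0,0,0,0.15],[0,0,0,0,0,0,0.3],[0,0,0,0,0,0,0.3],[0,0,0,0,0,0,0.3],[0,0,-0.015,0,0,0,0.3],[0,0,-0.035,0,0,0,0.3],[0,0,-0.06,0,0,0,0.3],[0,0,-0.085,0,0,0,0.3],[0,0,-0.11,0,0,0,0.3],[0,0,-0.135,0,0,0,0.3]])

```text
time: 6.97
tcp_pos: [0.492, 0.0766, 0.1971]
eef_rot: [-3.141, 0.001, -0.103]
force: [-0.1, 0.2, 0.0]
opening: 0.028
```

Run:
```python
from h import *
s=st(); p,d=capture("wrist"); cv2.imwrite("pics/w4.png",p[:,:,::-1]); np.save("pics/w4.npy",d)
P=cloud(cam("wrist",s),d)
def B(lo,hi,x0,x1,y0,y1):
    m=(P[...,2]>lo)&(P[...,2]<hi)&(P[...,0]>x0)&(P[...,0]<x1)&(P[...,1]>y0)&(P[...,1]<y1); return P[m]
for n,b in dict(rim=(.02,.03,.53,.66,0,.15),pin=(.133,.145,.55,.66,.03,.1),plate=(.11,.12,.545,.66,0,.13),punch=(.115,.135,.48,.54,.22,.3)).items():
    q=B(*b);print(n,len(q),q.mean(0) if len(q) else 0,cv2.minAreaRect(q[:,:2].astype('f4')*1000) if len(q) else 0)
```

```text
t 6.97 tcp [0.492  0.0766 0.1971] rpy [-179.9445    0.0404   -5.891 ] F [-0.1275  0.224   0.0108] op 0.0280 j [-0.3522  0.4268  0.2194  1.9027 -0.1244  0.8255 -1.7409]
rim 432 [0.5495 0.0714 0.0248] ((551.1077270507812, 71.82591247558594), (89.21041870117188, 6.735962867736816), 84.60184478759766)
pin 821 [0.5924 0.0677 0.1359] ((592.6639404296875, 67.69670104980469), (17.034061431884766, 17.155790328979492), 68.75588989257812)
plate 11845 [0.5926 0.0677 0.115 ] ((591.89501953125, 67.77406311035156), (70.62877655029297, 68.1082763671875), 83.64390563964844)
punch 992 [0.5084 0.2591 0.124 ] ((507.5466613769531, 260.8893127441406), (19.49883460998535, 24.14657974243164), 81.56575012207031)
```

View pics/w4.png

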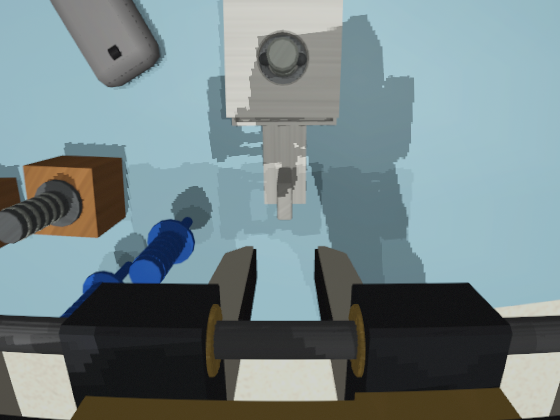

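Run:
```python
from h import *
goto(.508,.262,.25,90)
```

```text
shift mm [  -5.9498 -185.6394  -47.5719] turn [ 0.0044 -0.0101 -1.6738] deg [  0.2501  -0.5759 -95.9015] | rows min 4.59784708775813 13.394356137194888
```

Request:
send_rows(motion=[[0,-0.01,-0.006,0,0,-0.08,0.6],[-0.001,-0.025,-0.012,0,0,-0.18,0.6],[-0.001,-0.04,-0.018,0,0,-0.29,0.6],[-0.002,-0.055,-0.024,0,0,-0.4,0.6],[-0.003,-0.07,-0.03,0,0,-0.51,0.6],[-0.003,-0.085,-0.036,0,0,-0.62,0.6],[-0.004,-0.1,-0.042,0,0,-0.73,0.6],[-0.004,-0.115,-0.047,0,0,-0.84,0.6],[-0.005,-0.13,-0.047,0,0,-0.95,0.6],[-0.005,-0.145,-0.047,0,0,-1.05,0.6]])

```text
time: 7.85
tcp_pos: [0.5049, 0.2214, 0.2492]
eef_rot: [3.136, -0.008, 0.951]
force: [0.3, -0.3, -0.1]
opening: 0.0556
```

Run:
```python
from h import *
st();goto(.508,.262,.25,90)
```

```text
t 7.85 tcp [0.5049 0.2214 0.2492] rpy [179.6658  -0.4448  54.4823] F [ 0.3092 -0.3027 -0.0592] op 0.0556 j [-0.4085  0.437  -0.0669  1.6927  0.0354  1.0035 -1.1079]
shift mm [ 34.9028 -21.0585  -0.6119] turn [ 0.0081 -0.0057 -0.6199] deg [  0.4613  -0.3269 -35.5187] | rows min 0.9776523660123523 4.961339193744148
```

Request:
send_rows(motion=[[0.006,-0.004,0,0,0,-0.1,0.6],[0.012,-0.008,0,0,0,-0.2,0.6],[0.018,-0.012,0,0.002,-0.002,-0.3,0.6],[0.024,-0.015,0,0.004,-0.003,-0.4,0.6],[0.03,-0.018,0,0.006,-0.004,-0.5,0.6],[0.034,-0.021,0,0.008,-0.006,-0.58,0.6],[0.035,-0.021,0,0.008,-0.006,-0.62,0.6],[0.035,-0.021,0,0.008,-0.006,-0.62,0.6],[0.035,-0.021,0,0.008,-0.006,-0.62,0.6],[0.035,-0.021,0,0.008,-0.006,-0.62,0.6]])

```text
time: 8.68
tcp_pos: [0.5082, 0.2612, 0.2491]
eef_rot: [-3.141, 0.001, 1.569]
force: [0.6, 0.3, 1.1]
opening: 0.0559
```

Run:
```python
from h import *
s=st(); p,d=capture("wrist"); cv2.imwrite("pics/w5.png",p[:,:,::-1]); np.save("pics/w5.npy",d)
P=cloud(cam("wrist",s),d)
def B(lo,hi,x0,x1,y0,y1):
    m=(P[...,2]>lo)&(P[...,2]<hi)&(P[...,0]>x0)&(P[...,0]<x1)&(P[...,1]>y0)&(P[...,1]<y1); return P[m]
for n,b in dict(punchtop=(.123,.13,.47,.54,.22,.3),guard=(.063,.069,.47,.54,.22,.3),block=(.056,.062,.44,.56,.2,.31)).items():
    q=B(*b);print(n,len(q),q.mean(0) if len(q) else 0,cv2.minAreaRect(q[:,:2].astype('f4')*1000) if len(q) else 0)
```

```text
t 8.68 tcp [0.5082 0.2612 0.2491] rpy [-179.9819    0.0508   89.8815] F [0.6379 0.2876 1.078 ] op 0.0559 j [-0.3658  0.4814 -0.2279  1.6252  0.1216  1.0496 -0.6314]
punchtop 699 [0.5081 0.2648 0.126 ] ((508.05389404296875, 264.4856262207031), (22.502683639526367, 22.914398193359375), 0.486198365688324)
guard 620 [0.5081 0.2714 0.066 ] ((508.1393737792969, 267.65118408203125), (39.215946197509766, 32.275535583496094), 3.8531367778778076)
block 2360 [0.5075 0.2684 0.06  ] ((490.543701171875, 265.95684814453125), (63.04999923706055, 98.13965606689453), 84.21470642089844)
```

View pics/w5.png

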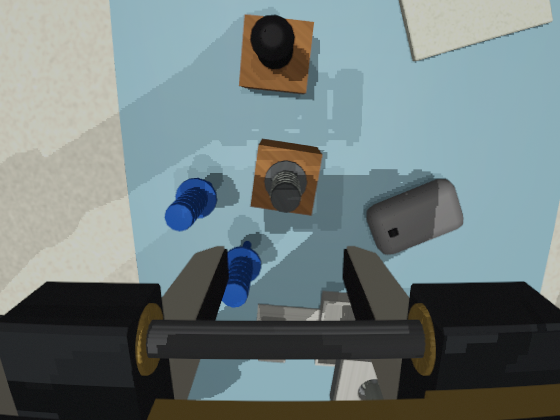

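The close view shows the steel punch at (287,190) in its wooden block. The blue ones are at (185,205) and (240,275), and the screwdriver is at (273,40). Descending on the steel one.

Run:
```python
from h import *
goto(.508,.264,.088,90)
```

```text
shift mm [  2.7539  -0.1579 161.2272] turn [-0.0002  0.0008 -0.0016] deg [-0.013   0.0464 -0.0937] | rows min 3.8669258630055383 0.0147149817840986
```

Request:
send_rows(motion=[[0.003,0,0.02,0,0,0,0.6],[0.003,0,0.045,0,0,0,0.6],[0.003,0,0.07,0,0,0,0.6],[0.003,0,0.09,0,0,0,0.6],[0.003,0,0.11,0,0,0,0.6],[0.003,0,0.13,0,0,0,0.6],[0.003,0,0.145,0,0,0,0.6],[0.003,0,0.156,0,0,0,0.6],[0.003,0,0.161,0,0,0,0.6],[0.003,0,0.161,0,0,0,0.6]])

```text
time: 9.57
tcp_pos: [0.5078, 0.2638, 0.0873]
eef_rot: [-3.14, 0.002, 1.569]
force: [-0.4, -0.3, -0.3]
opening: 0.0556
```

Run:
```python
from h import *
st()
goto(.508,.264,.088,90)
```

```text
t 9.57 tcp [0.5078 0.2638 0.0873] rpy [-179.9014    0.1078   89.8829] F [-0.3744 -0.3218 -0.2678] op 0.0556 j [-0.3997  0.6765 -0.187   1.7985  0.1859  0.6861 -0.693 ]
shift mm [ 0.1963  0.2205 -0.6622] turn [-0.0017  0.0019 -0.002 ] deg [-0.0987  0.1077 -0.1172] | rows min 0.017386870435759507 0.026154699060682483
```

Request:
send_rows(motion=[[0,0,0,0,0.002,-0.002,0.45],[0,0,0,0,0.002,-0.002,0.35],[0,0,0,0,0.002,-0.002,0.25],[0,0,0,0,0.002,-0.002,0.1],[0,0,0,0,0.002,-0.002,0],[0,0,0,0,0.002,-0.002,0],[0,0,0,0,0.002,-0.002,0],[0,0,0,0,0.002,-0.002,0],[0,0,0,0,0.002,-0.002,0],[0,0,0,0,0.002,-0.002,0]])

```text
time: 10.4
tcp_pos: [0.5081, 0.264, 0.0878]
eef_rot: [-3.141, -0.0, 1.571]
force: [-0.7, -0.7, 4.5]
opening: 0.0235
```

Run:
```python
from h import *
st()
```

```text
t 10.40 tcp [0.5081 0.264  0.0878] rpy [-179.9461   -0.0285   89.9992] F [-0.7374 -0.7019  4.5254] op 0.0235 j [-0.3974  0.6758 -0.1892  1.7987  0.1856  0.6849 -0.6902]
```

Request:
send_rows(motion=[[0,0,-0.01,0,0,0,0],[0,0,-0.025,0,0,0,0],[0,0,-0.045,0,0,0,0],[0,0,-0.065,0,0,0,0],[0,0,-0.085,0,0,0,0],[0,0,-0.105,0,0,0,0],[0,0,-0.125,0,0,0,0],[0,0,-0.145,0,0,0,0],[0,0,-0.16,0,0,0,0],[0,0,-0.166,0,0,0,0]])

```text
time: 11.23
tcp_pos: [0.5087, 0.2643, 0.2561]
eef_rot: [3.14, -0.002, 1.571]
force: [0.7, 0.7, -3.9]
opening: 0.0234
```

Run:
```python
from h import *
st()
goto(.5924,.0677,.254,90)
```

```text
t 11.23 tcp [0.5087 0.2643 0.2561] rpy [179.9017  -0.1238  89.9996] F [ 0.6957  0.7414 -3.8607] op 0.0234 j [-0.3663  0.4766 -0.2327  1.6126  0.1203  1.0639 -0.6322]
shift mm [-196.6178   83.7456    1.7839] turn [ 0.0017 -0.0022 -0.    ] deg [ 0.0983 -0.1238 -0.0005] | rows min 5.125115110087947 0.02208171018700944
```

Request:
send_rows(motion=[[-0.01,0.004,0,0,0,0,0],[-0.03,0.013,0,0,0,0,0],[-0.055,0.023,0,0,0,0,0],[-0.08,0.034,0,0,0,0,0],[-0.105,0.045,0,0,0,0,0],[-0.13,0.055,0,0.001,-0.001,0,0],[-0.155,0.066,0,0.001,-0.001,0,0],[-0.178,0.076,0,0.001,-0.002,0,0],[-0.192,0.082,0,0.001,-0.002,0,0],[-0.1965,0.0837,0,0.0017,-0.002,0,0]])

```text
time: 12.07
tcp_pos: [0.5925, 0.0619, 0.2538]
eef_rot: [-3.139, 0.004, 1.564]
force: [0.6, 0.4, -1.9]
opening: 0.0237
```

Request:
send_rows(motion=[[0,0,0,0,0,0,0],[0,0,0,0,0,0,0],[0,0,0,0,0,0,0],[0,0,0,0,0,0,0],[0,0,0,0,0,0,0],[0,0,0,0,0,0,0],[0,0,0,0,0,0,0],[0,0,0,0,0,0,0],[0,0,0,0,0,0,0],[0,0,0,0,0,0,0]])

```text
time: 12.9
tcp_pos: [0.5926, 0.0619, 0.2539]
eef_rot: [-3.139, 0.004, 1.564]
force: [-0.6, 0.2, -2.4]
opening: 0.0238
```

Run:
```python
from h import *
s=st(); goto(.5924,.0677,.254,90)
p,d=capture("wrist"); cv2.imwrite("pics/w6.png",p[:,:,::-1]); np.save("pics/w6.npy",d)
P=cloud(cam("wrist",s),d)
q=P[(P[...,2]>.11)&(P[...,2]<.12)&(P[...,0]>.545)&(P[...,0]<.632)&(P[...,1]>.02)&(P[...,1]<.13)];print(len(q),cv2.minAreaRect(q[:,:2].astype('f4')*1000))
p,d=capture("scene"); cv2.imwrite("pics/s6.png",cv2.resize(p[200:350,220:380,::-1],None,fx=4,fy=4,interpolation=cv2.INTER_CUBIC))
```

```text
t 12.90 tcp [0.5926 0.0619 0.2539] rpy [-179.8342    0.2229   89.6069] F [-0.6154  0.2072 -2.4234] op 0.0238 j [-0.0187  0.5152 -0.1991  1.5471  0.1136  1.0941 -0.2521]
shift mm [ 5.7885 -0.1967 -0.1595] turn [-0.0029  0.0039 -0.0069] deg [-0.1665  0.2223 -0.3935] | rows min 0.1389463198106543 0.0672643002088452
6080 ((596.7181396484375, 67.14013671875), (70.51467895507812, 77.86196899414062), 83.87000274658203)
```

View pics/w6.png

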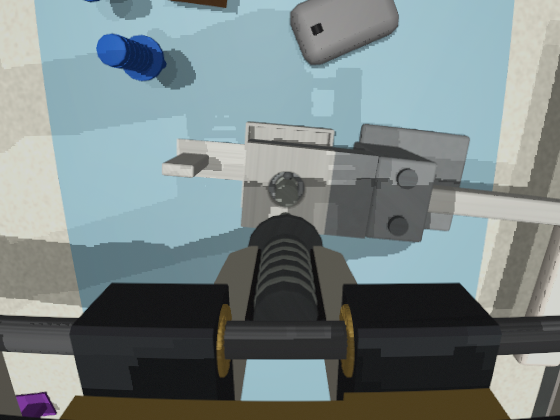

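View pics/s6.png

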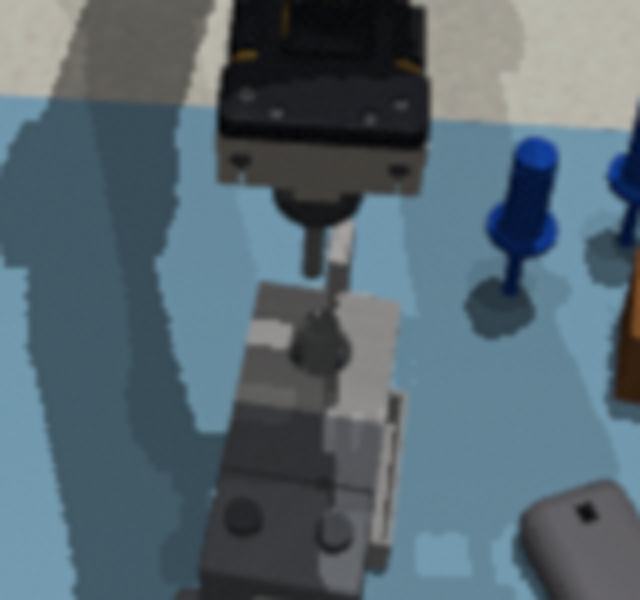

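Run:
```python
from h import *
s=get_state();a=np.radians(-6);ex=np.array([np.cos(a),np.sin(a)]);ey=np.array([-ex[1],ex[0]])
for n,f in(("w6","wrist"),):
    P=cloud(cam(f,s),np.load("pics/w6.npy"))
    for nm,b in dict(rim=(.02,.03,.53,.66,0,.13),plate=(.11,.118,.54,.61,0,.13)).items():
        q=P[(P[...,2]>b[0])&(P[...,2]<b[1])&(P[...,0]>b[2])&(P[...,0]<b[3])&(P[...,1]>b[4])&(P[...,1]<b[5])][:,:2]
        print(nm,len(q),"u",np.percentile(q@ex,[.5,99.5]),"v",np.percentile(q@ey,[.5,99.5]))
print(np.array([.5924,.0677])@ex,np.array([.5924,.0677])@ey)
goto(.5924,.0677,.254,90)
```

```text
rim 505 u [0.537  0.6259] v [0.0867 0.1747]
plate 3858 u [0.5477 0.6007] v [0.0953 0.1643]
0.582078193852945 0.12925179395619002
shift mm [ 5.8057 -0.2066 -0.1668] turn [-0.0029  0.0038 -0.0069] deg [-0.1683  0.2192 -0.3976] | rows min 0.13936979138057226 0.0676272957053676
```

Request:
send_rows(motion=[[0.003,0,0.004,-0.001,0.002,-0.003,0],[0.006,0,0.01,-0.003,0.004,-0.007,0],[0.006,0,0.016,-0.003,0.004,-0.007,0],[0.006,0,0.022,-0.003,0.004,-0.007,0],[0.006,0,0.026,-0.003,0.004,-0.007,0],[0.006,0,0.026,-0.003,0.004,-0.007,0],[0.006,0,0.026,-0.003,0.004,-0.007,0],[0.006,0,0.026,-0.003,0.004,-0.007,0],[0.006,0,0.026,-0.003,0.004,-0.007,0],[0.006,0,0.026,-0.003,0.004,-0.007,0]])

```text
time: 13.83
tcp_pos: [0.5928, 0.0678, 0.2282]
eef_rot: [3.141, -0.0, 1.571]
force: [1.2, 0.8, -2.4]
opening: 0.0237
```

Run:
```python
from h import *
s=st(); goto(.5925,.068,.189,90)
p,d=capture("wrist"); cv2.imwrite("pics/w7.png",cv2.resize(p[120:280,200:370,::-1],None,fx=3.5,fy=3.5,interpolation=cv2.INTER_CUBIC))
p,d=capture("scene"); cv2.imwrite("pics/s7.png",cv2.resize(p[220:320,260:340,::-1],None,fx=6,fy=6,interpolation=cv2.INTER_CUBIC))
```

```text
t 13.83 tcp [0.5928 0.0678 0.2282] rpy [179.9507  -0.0148  89.9954] F [ 1.2314  0.7698 -2.35  ] op 0.0237 j [-0.0258  0.5378 -0.2003  1.5851  0.1191  1.0298 -0.2599]
shift mm [ 0.2215 -0.3044 39.1851] turn [ 0.0009 -0.0003 -0.0001] deg [ 0.0493 -0.0148 -0.0046] | rows min 0.9397342071930379 0.007217205904314935
```

View pics/w7.png

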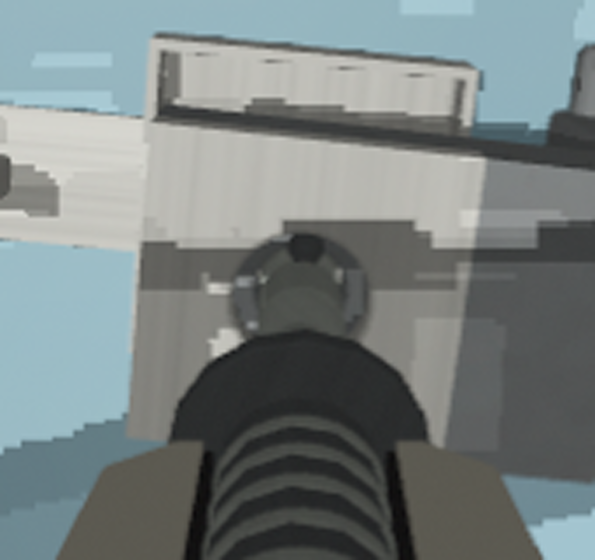

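View pics/s7.png

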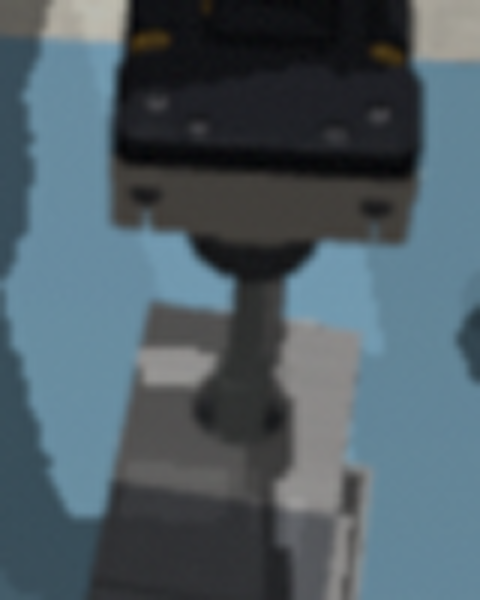

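Punch and pin look coaxial in both views (shank over the pin at (300,290) in the crop). Pressing in two stages.

Request:
send_rows(motion=[[0,0,0.003,0,0,0,0],[0,0,0.006,0,0,0,0],[0,0,0.009,0,0,0,0],[0,0,0.011,0,0,0,0],[0,0,0.013,0,0,0,0],[0,0,0.015,0,0,0,0],[0,0,0.017,0,0,0,0],[0,0,0.019,0,0,0,0],[0,0,0.021,0,0,0,0],[0,0,0.023,0,0,0,0]])

```text
time: 14.77
tcp_pos: [0.5931, 0.0678, 0.2052]
eef_rot: [3.14, -0.0, 1.571]
force: [1.7, -0.8, 2.4]
opening: 0.0237
```

Run:
```python
from h import *
s=st(); goto(.5925,.068,.189,90)
p,d=capture("wrist"); cv2.imwrite("pics/w8.png",cv2.resize(p[120:280,200:370,::-1],None,fx=3.5,fy=3.5,interpolation=cv2.INTER_CUBIC))
```

```text
t 14.77 tcp [0.5931 0.0678 0.2052] rpy [179.8959  -0.025   89.9946] F [ 1.7153 -0.8006  2.3743] op 0.0237 j [-0.0279  0.5606 -0.197   1.6152  0.1259  0.9764 -0.266 ]
shift mm [ 0.1538 -0.6653 16.1505] turn [ 0.0018 -0.0004 -0.0001] deg [ 0.1041 -0.025  -0.0054] | rows min 0.387647389863015 0.014976519671716735
```

View pics/w8.png

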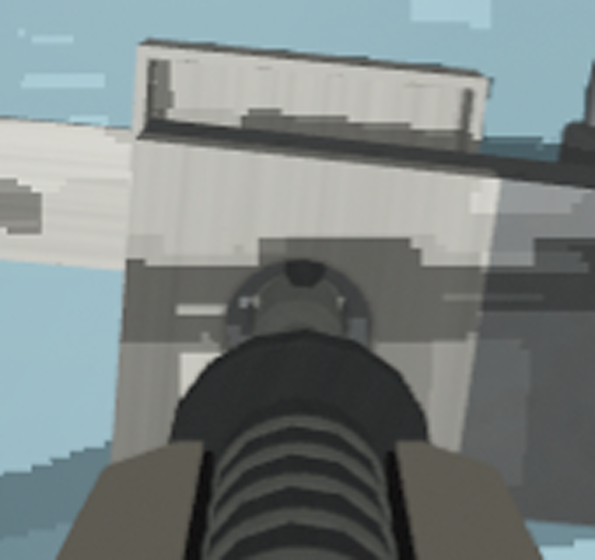

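Force rose by about 5 N and the pin is going down. Continuing to TCP z ≈ 0.189 (tip about 9 mm below the plate top).

Request:
send_rows(motion=[[0,0,0.002,0,0,0,0],[0,0,0.004,0,0,0,0],[0,0,0.006,0,0,0,0],[0,-0.0005,0.008,0,0,0,0],[0,-0.0005,0.01,0,0,0,0],[0,-0.0005,0.012,0,0,0,0],[0,-0.0005,0.014,0,0,0,0],[0,-0.0005,0.016,0,0,0,0],[0,-0.0005,0.016,0,0,0,0],[0,-0.0005,0.016,0,0,0,0]])

```text
time: 15.65
tcp_pos: [0.5917, 0.0677, 0.1877]
eef_rot: [-3.14, 0.0, 1.571]
force: [-0.1, 1.4, -1.6]
opening: 0.0234
```

Run:
```python
from h import *
s=st()
p,d=capture("wrist"); cv2.imwrite("pics/w9.png",cv2.resize(p[100:280,200:370,::-1],None,fx=3.3,fy=3.3,interpolation=cv2.INTER_CUBIC))
p,d=capture("scene"); cv2.imwrite("pics/s9.png",cv2.resize(p[200:350,220:380,::-1],None,fx=4,fy=4,interpolation=cv2.INTER_CUBIC))
```

```text
t 15.65 tcp [0.5917 0.0677 0.1877] rpy [-179.927     0.0001   90.0031] F [-0.0893  1.3601 -1.5623] op 0.0234 j [-0.0297  0.5782 -0.1944  1.638   0.1308  0.9394 -0.2707]
```

View pics/w9.png

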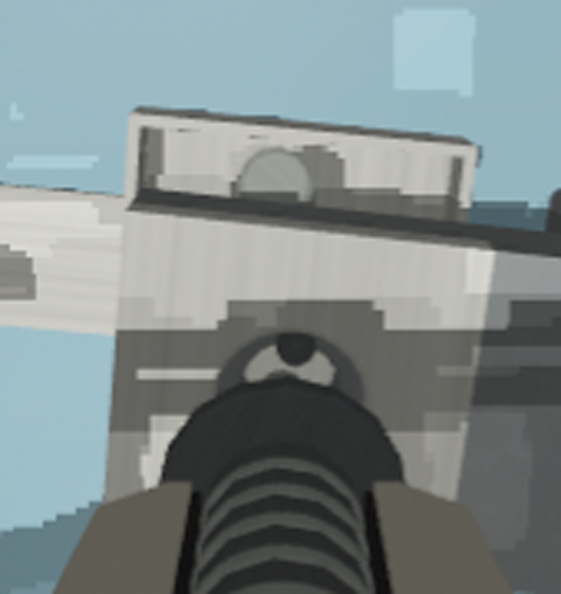

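View pics/s9.png

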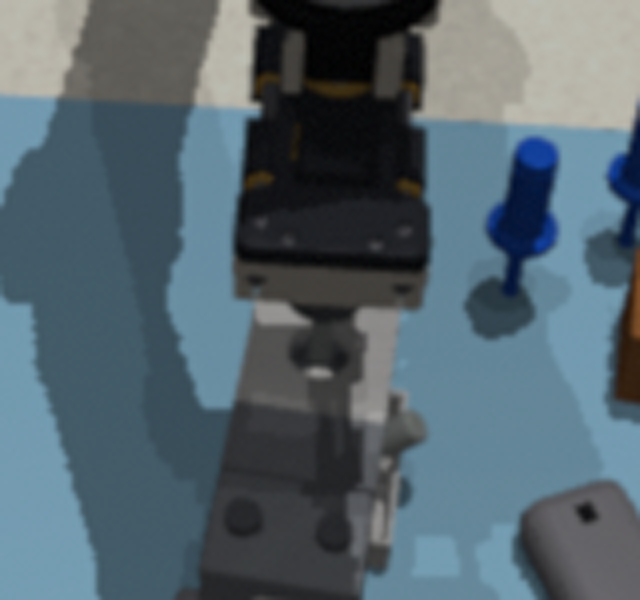

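The pin has dropped. One end shows at the tray's +y wall, at (275,175) in the wrist crop and (405,430) in the scene crop. Next I'll lift the punch, look again, and watch whether the pin settles.

Request:
send_rows(motion=[[0,0,-0.005,0,0,0,0],[0,0,-0.015,0,0,0,0],[0,0,-0.025,0,0,0,0],[0,0,-0.035,0,0,0,0],[0,0,-0.045,0,0,0,0],[0,0,-0.055,0,0,0,0],[0,0,-0.064,0,0,0,0],[0,0,-0.066,0,0,0,0],[0,0,-0.066,0,0,0,0],[0,0,-0.066,0,0,0,0]])

```text
time: 16.58
tcp_pos: [0.5918, 0.0677, 0.254]
eef_rot: [-3.141, -0.0, 1.571]
force: [-0.1, -0.1, -2.4]
opening: 0.0237
```

Run:
```python
from h import *
s=st()
goto(.5081,.264,.256,90)
p,d=capture("wrist"); cv2.imwrite("pics/w10.png",cv2.resize(p[80:280,150:420,::-1],None,fx=2.9,fy=2.9,interpolation=cv2.INTER_CUBIC)); np.save("pics/w10.npy",d)
p,d=capture("scene"); cv2.imwrite("pics/s10.png",cv2.resize(p[200:350,220:380,::-1],None,fx=4,fy=4,interpolation=cv2.INTER_CUBIC))
```

```text
t 16.58 tcp [0.5918 0.0677 0.254 ] rpy [-179.9615   -0.0018   90.0017] F [-0.1424 -0.1481 -2.4049] op 0.0237 j [-0.024   0.5138 -0.2032  1.5495  0.1119  1.0904 -0.2535]
shift mm [196.3221 -83.6781  -1.9019] turn [-0.0007 -0.      0.    ] deg [-0.0385 -0.0018  0.0017] | rows min 5.117980583316162 0.005381657220151513
```

View pics/w10.png

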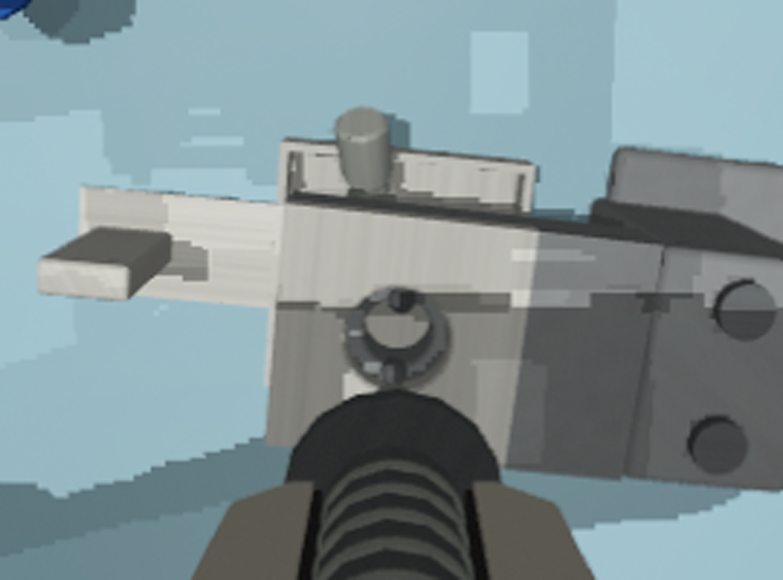

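View pics/s10.png

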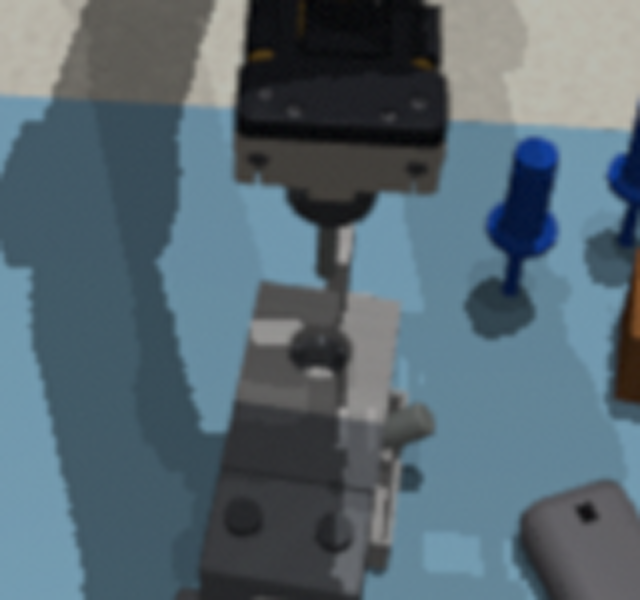

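Run:
```python
from h import *
s=get_state();P=cloud(cam("wrist",s),np.load("pics/w10.npy"))
for (x,y) in [(362,122),(362,112),(365,150),(367,180),(345,140),(388,150)]:
    u,v=int(150+x/2.9),int(80+y/2.9); print((x,y),P[v,u])
a=np.radians(-6);ex=np.array([np.cos(a),np.sin(a)]);ey=np.array([-ex[1],ex[0]])
m=(P[...,2]>.028)&(P[...,2]<.08)&(P[...,0]>.54)&(P[...,0]<.64)&(P[...,1]>.08)&(P[...,1]<.16);q=P[m]
print(len(q)); o=np.array([.5823,.1295])
w=np.c_[q[:,:2]@ex-o[0],q[:,:2]@ey-o[1],q[:,2]]; print(w.min(0),w.max(0)); 
r=P[(P[...,2]>.022)&(P[...,2]<.027)&(P[...,0]>.53)&(P[...,0]<.66)&(P[...,1]>.08)&(P[...,1]<.14)][:,:2]; print("rim v max",np.percentile(r@ey,99)-o[1],"u",(r@ex).min()-o[0],(r@ex).max()-o[0])
```

```text
(362, 122) [0.5801 0.124  0.0455]
(362, 112) [0.58   0.1275 0.0404]
(365, 150) [0.5811 0.1157 0.0489]
(367, 180) [0.5818 0.1044 0.0408]
(345, 140) [0.5745 0.1185 0.0488]
(388, 150) [0.5887 0.1153 0.0436]
521
[-0.0262  0.0278  0.0288] [-0.005   0.0594  0.0529]
rim v max 0.04497013917213169 u -0.04595255371510132 0.04325294669486679
```

The pin leans at about 36° on the tray's +y wall. Its middle is inside the pan, but one end sticks about 15 mm over the rim. Before returning the punch I'll tilt it 25° so the guard clears the plate. Then I'll nudge the protruding end inward with the punch tip only, so the pin lies in the pan.

```bash
cat >> h.py <<'E'
def goto2(tip,tilt,s=None):
    s=s or get_state(); R=Ro.from_euler('xyz',s["eef_rot"]); G=Ro.from_rotvec([-np.radians(tilt),0,0])*Ro.from_euler('xyz',[np.pi,0,np.pi/2])
    X=np.array(tip)-G.apply([0,0,.083]); d=R.inv().apply(X-s["tcp_pos"]); r=(R.inv()*G).as_rotvec()
    print("TCP",X,"shift mm",d*1000,"turn",r,"| rows",np.linalg.norm(d)/.0417,np.degrees(np.linalg.norm(r))/7.16)
E
python3 - <<'E'
from h import *
goto2((.580,.156,.11),25)
P=cloud(cam("top"),np.load("pics/top0.npy")); q=P[85:118,183:218].reshape(-1,3); q=q[q[:,2]>.015]; print("mouse",q.min(0),q.max(0))
E
```

```text
TCP [0.58   0.1911 0.1852] shift mm [123.4807 -11.4669  68.2321] turn [-0.0017 -0.4362  0.0004] | rows 3.394330559678421 3.490643635107413
mouse [0.5983 0.171  0.0154] [0.681  0.2528 0.0409]
```

Request:
send_rows(motion=[[0.015,-0.001,0,0,-0.03,0,0],[0.035,-0.003,0,0,-0.1,0,0],[0.055,-0.005,0,0,-0.17,0,0],[0.075,-0.007,0,0,-0.24,0,0],[0.095,-0.009,0,0,-0.31,0,0],[0.11,-0.01,0.005,0,-0.38,0,0],[0.12,-0.011,0.015,0,-0.42,0,0],[0.123,-0.0115,0.03,-0.0017,-0.436,0,0],[0.123,-0.0115,0.05,-0.0017,-0.436,0,0],[0.123,-0.0115,0.068,-0.0017,-0.436,0,0]])

```text
time: 17.52
tcp_pos: [0.5795, 0.1904, 0.1832]
eef_rot: [-3.14, 0.437, 1.572]
force: [0.2, -0.8, -2.4]
opening: 0.0239
```

Request:
send_rows(motion=[[0,0,0,0,0,0,0],[0,0,0,0,0,0,0],[0,0,0,0,0,0,0],[0,0,0,0,0,0,0],[0,0,0,0,0,0,0],[0,0,0,0,0,0,0],[0,0,0,0,0,0,0],[0,0,0,0,0,0,0],[0,0,0,0,0,0,0],[0,0,0,0,0,0,0]])

```text
time: 18.35
tcp_pos: [0.5795, 0.1905, 0.1834]
eef_rot: [-3.14, 0.437, 1.572]
force: [0.4, -0.5, -2.1]
opening: 0.0238
```

Run:
```python
from h import *
s=st(); goto2((.580,.150,.034),25)
p,d=capture("wrist"); cv2.imwrite("pics/w11.png",p[:,:,::-1]);np.save("pics/w11.npy",d)
P=cloud(cam("wrist",s),d)
m=(P[...,2]>.028)&(P[...,2]<.08)&(P[...,0]>.54)&(P[...,0]<.64)&(P[...,1]>.08)&(P[...,1]<.14);q=P[m]
print(len(q),np.median(q,0),q.min(0),q.max(0))
```

```text
t 18.35 tcp [0.5795 0.1905 0.1834] rpy [-179.913    25.0098   90.0863] F [ 0.3609 -0.5214 -2.1274] op 0.0238 j [-0.5051  0.7056 -0.0587  1.4727  0.4302  1.2383 -0.7521]
TCP [0.58   0.1851 0.1092] shift mm [26.4354  0.6174 69.4663] turn [-0.0009  0.0002  0.0014] | rows 1.7824654493104477 0.01307730981474406
458 [0.5823 0.1224 0.0451] [0.5729 0.0897 0.0281] [0.5916 0.1297 0.0523]
```

View pics/w11.png

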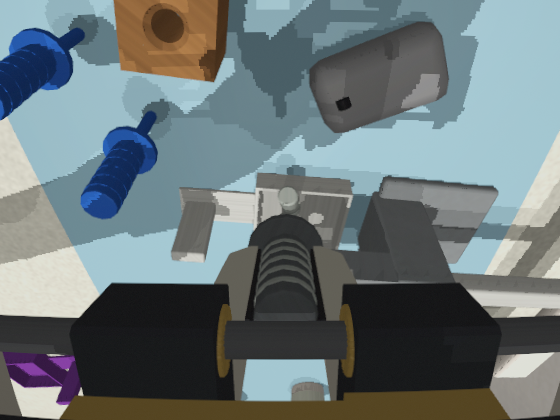

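Request:
send_rows(motion=[[0.003,0.001,0.007,0,0,0,0],[0.006,0.0015,0.015,0,0,0,0],[0.01,0.0015,0.025,0,0,0,0],[0.014,0.0015,0.036,0,0,0,0],[0.018,0.0015,0.047,0,0,0,0],[0.022,0.0015,0.058,0,0,0,0],[0.025,0.0015,0.066,0,0,0,0],[0.0264,0.0015,0.0695,0,0,0,0],[0.0264,0.0015,0.0695,0,0,0,0],[0.0264,0.0015,0.0695,0,0,0,0]])

```text
time: 19.23
tcp_pos: [0.581, 0.1851, 0.1091]
eef_rot: [-3.14, 0.437, 1.572]
force: [-0.3, -0.3, -2.3]
opening: 0.0235
```

Run:
```python
from h import *
s=st(); goto2((.581,.130,.035),25);goto2((.582,.1125,.035),25)
p,d=capture("wrist"); cv2.imwrite("pics/w12.png",p[:,:,::-1]);np.save("pics/w12.npy",d)
p,d=capture("scene"); cv2.imwrite("pics/s12.png",cv2.resize(p[220:340,250:390,::-1],None,fx=5,fy=5,interpolation=cv2.INTER_CUBIC))
```

```text
t 19.23 tcp [0.581  0.1851 0.1091] rpy [-179.9161   25.0171   90.0918] F [-0.2961 -0.257  -2.2598] op 0.0235 j [-0.5035  0.7889 -0.0468  1.5386  0.4571  1.0979 -0.8083]
TCP [0.581  0.1651 0.1102] shift mm [-18.6207  -0.0533   7.4304] turn [-0.0008  0.0003  0.0015] | rows 0.4807810762088768 0.013428512950952376
TCP [0.582  0.1476 0.1102] shift mm [-34.4804   0.9295  14.8301] turn [-0.0008  0.0003  0.0015] | rows 0.9003805159186264 0.013428512950952376
```

View pics/w12.png

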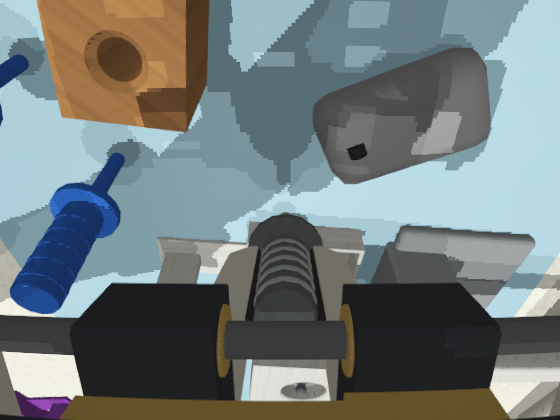

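View pics/s12.png

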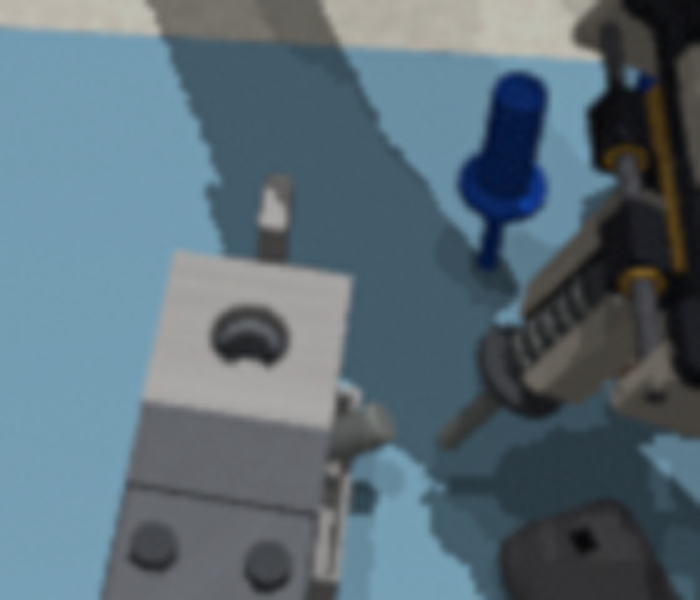

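The scene crop shows the tilted tip at (445,440), right beside the pin's end at (378,425). Pushing slowly inward.

Request:
send_rows(motion=[[-0.003,0,0.001,0,0,0,0],[-0.006,0,0.002,0,0,0,0],[-0.009,0,0.0035,0,0,0,0],[-0.012,0,0.005,0,0,0,0],[-0.015,0,0.006,0,0,0,0],[-0.0175,0,0.007,0,0,0,0],[-0.02,0,0.008,0,0,0,0],[-0.022,0,0.009,0,0,0,0],[-0.024,0,0.01,0,0,0,0],[-0.026,0,0.0108,0,0,0,0]])

```text
time: 20.17
tcp_pos: [0.5813, 0.1571, 0.1109]
eef_rot: [-3.141, 0.436, 1.572]
force: [-0.8, 0.0, -1.7]
opening: 0.0235
```

Run:
```python
from h import *
s=st(); goto2((.582,.1125,.035),25)
p,d=capture("scene"); cv2.imwrite("pics/s13.png",cv2.resize(p[220:340,250:390,::-1],None,fx=5,fy=5,interpolation=cv2.INTER_CUBIC))
```

```text
t 20.17 tcp [0.5813 0.1571 0.1109] rpy [-179.9839   24.9664   90.0675] F [-0.7518  0.0127 -1.7171] op 0.0235 j [-0.4687  0.7694 -0.0408  1.579   0.4704  1.065  -0.7874]
TCP [0.582  0.1476 0.1102] shift mm [-8.3431  0.6674  4.6212] turn [ 0.0002 -0.0006  0.0011] | rows 0.22927390178756726 0.009903856818771801
```

View pics/s13.png

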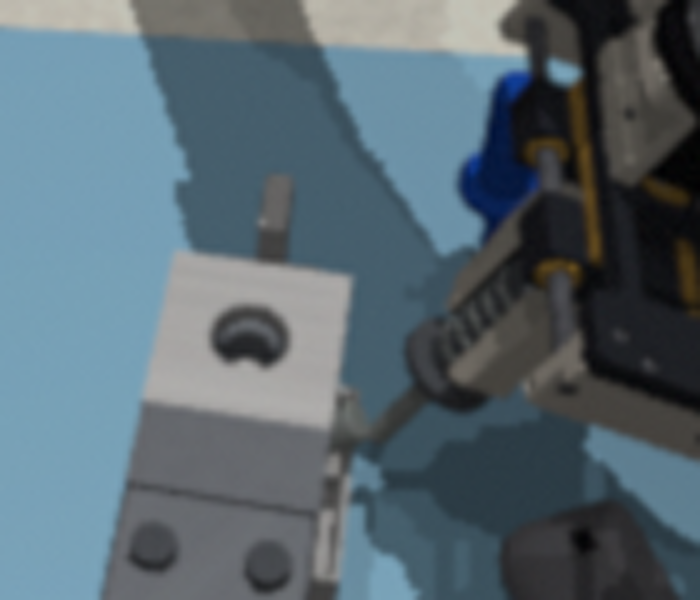

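Request:
send_rows(motion=[[-0.001,0,0.0006,0,0,0,0],[-0.002,0,0.0011,0,0,0,0],[-0.003,0,0.0016,0,0,0,0],[-0.004,0.0003,0.0021,0,0,0,0],[-0.005,0.0005,0.0027,0,0,0,0],[-0.006,0.0005,0.0033,0,0,0,0],[-0.007,0.0005,0.0038,0,0,0,0],[-0.008,0.0005,0.0043,0,0,0,0],[-0.009,0.0005,0.0048,0,0,0,0],[-0.009,0.0005,0.0048,0,0,0,0]])

```text
time: 21.05
tcp_pos: [0.5819, 0.1457, 0.1105]
eef_rot: [-3.141, 0.437, 1.571]
force: [-0.1, 0.6, -1.8]
opening: 0.0239
```

Run:
```python
from h import *
s=st(); goto2((.582,.1125,.035),25)
p,d=capture("scene"); cv2.imwrite("pics/s14.png",cv2.resize(p[220:340,250:390,::-1],None,fx=5,fy=5,interpolation=cv2.INTER_CUBIC))
```

```text
t 21.05 tcp [0.5819 0.1457 0.1105] rpy [-179.9834   25.0396   90.002 ] F [-0.0933  0.5782 -1.8379] op 0.0239 j [-0.4549  0.7647 -0.0373  1.5926  0.4761  1.0526 -0.7796]
TCP [0.582  0.1476 0.1102] shift mm [ 1.8437  0.0958 -0.5416] turn [-0.0003  0.0007  0.    ] | rows 0.04614008326142709 0.005957074386399786
```

View pics/s14.png

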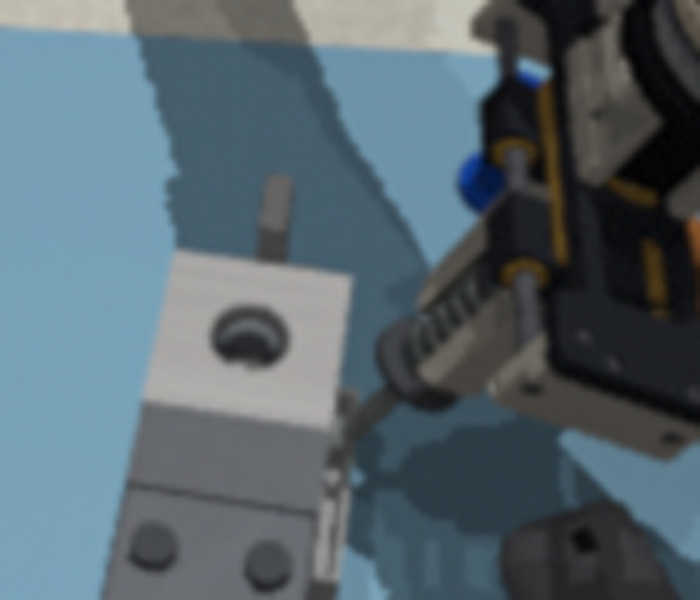

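The tip has passed inside the wall. Backing out along the same way, then up.

Request:
send_rows(motion=[[0.005,0,-0.002,0,0,0,0],[0.012,0,-0.0055,0,0,0,0],[0.02,0,-0.0095,0,0,0,0],[0.029,0,-0.0135,0,0,0,0],[0.038,0,-0.0175,0,0,0,0],[0.036,0,-0.03,0,0,0,0],[0.028,0,-0.046,0,0,0,0],[0.02,0,-0.063,0,0,0,0],[0.012,0,-0.08,0,0,0,0],[0.004,0,-0.097,0,0,0,0]])

```text
time: 21.93
tcp_pos: [0.5816, 0.192, 0.1973]
eef_rot: [-3.141, 0.436, 1.573]
force: [0.7, -0.3, -2.0]
opening: 0.0234
```

Run:
```python
from h import *
s=st(); goto(.5081,.264,.256,90)
p,d=capture("wrist"); cv2.imwrite("pics/w15.png",p[:,:,::-1]);np.save("pics/w15.npy",d)
P=cloud(cam("wrist",s),d)
a=np.radians(-6);ex=np.array([np.cos(a),np.sin(a)]);ey=np.array([-ex[1],ex[0]])
r=P[(P[...,2]>.022)&(P[...,2]<.028)&(P[...,0]>.53)&(P[...,0]<.66)&(P[...,1]>.08)&(P[...,1]<.14)][:,:2]; print("rim",len(r),"v max",np.percentile(r@ey,99)-.1295,"u",(r@ex).min()-.5823,(r@ex).max()-.5823)
m=(P[...,2]>.030)&(P[...,2]<.08)&(P[...,0]>.54)&(P[...,0]<.64)&(P[...,1]>.08)&(P[...,1]<.14);print("above rim",m.sum())
```

```text
t 21.93 tcp [0.5816 0.192  0.1973] rpy [-179.9534   24.9981   90.1038] F [ 0.694  -0.3186 -1.9686] op 0.0234 j [-0.5049  0.6949 -0.0603  1.4503  0.4263  1.2682 -0.7388]
shift mm [ 40.5971 -73.4555 -83.5902] turn [-0.0004  0.4363  0.0016] deg [-0.0232 24.9981  0.092 ] | rows min 2.8406031572726587 3.4913848596353985
rim 568 v max 0.045691556541496176 u -0.04527653741269233 0.04408855811844947
above rim 0
```

View pics/w15.png

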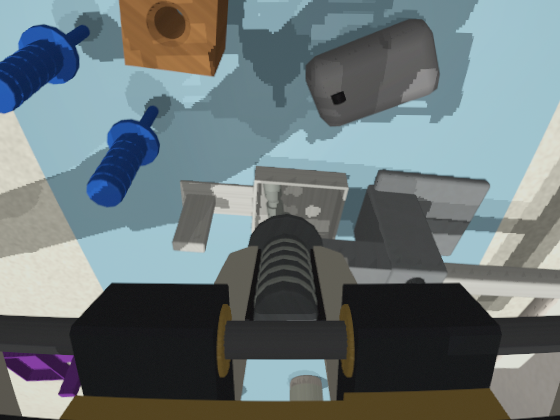

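The pin now lies flat inside the pan at (270,195), nothing stands above the rim, and the tray hasn't moved (rim still centred within 1 mm). Next I'll return the punch.

Request:
send_rows(motion=[[0.003,-0.005,-0.008,0,0.03,0,0],[0.007,-0.013,-0.018,0,0.09,0,0],[0.012,-0.022,-0.028,0,0.16,0,0],[0.017,-0.032,-0.039,0,0.23,0,0],[0.022,-0.042,-0.05,0,0.3,0,0],[0.028,-0.053,-0.062,0,0.36,0,0],[0.034,-0.063,-0.073,0,0.41,0,0],[0.039,-0.071,-0.082,0,0.434,0.001,0],[0.0405,-0.0735,-0.0835,0,0.436,0.0016,0],[0.0405,-0.0735,-0.0835,0,0.436,0.0016,0]])

```text
time: 22.82
tcp_pos: [0.5086, 0.2656, 0.26]
eef_rot: [3.135, -0.003, 1.573]
force: [0.6, -0.0, -1.9]
opening: 0.0234
```

Request:
send_rows(motion=[[0,0,0,0,0,0,0],[0,0,0,0,0,0,0],[0,0,0,0,0,0,0],[0,0,0,0,0,0,0],[0,0,0,0,0,0,0],[0,0,0,0,0,0,0],[0,0,0,0,0,0,0],[0,0,0,0,0,0,0],[0,0,0,0,0,0,0],[0,0,0,0,0,0,0]])

```text
time: 23.65
tcp_pos: [0.5087, 0.2655, 0.26]
eef_rot: [3.135, -0.003, 1.573]
force: [-0.1, -0.6, -1.6]
opening: 0.0235
```

Run:
```python
from h import *
c=cam("wrist"); s=st(); goto(.5081,.264,.18,90);goto(.5081,.264,.089,90)
p,d=capture("wrist"); cv2.imwrite("pics/w16.png",p[:,:,::-1])
print("block tip-projection check", proj(cam("wrist",s),[(.508,.264,.06)]))
```

```text
t 23.65 tcp [0.5087 0.2655 0.26  ] rpy [179.6371  -0.159   90.1071] F [-0.1011 -0.565  -1.5972] op 0.0235 j [-0.3638  0.4724 -0.2405  1.6086  0.1253  1.0687 -0.6367]
shift mm [-1.7273 -1.0725 80.0146] turn [ 0.0063 -0.0028  0.0019] deg [ 0.3627 -0.1593  0.1066] | rows min 1.9194342494442378 0.057297222041475374
shift mm [ -1.9798  -1.6488 171.0124] turn [ 0.0063 -0.0028  0.0019] deg [ 0.3627 -0.1593  0.1066] | rows min 4.101482328727205 0.057297222041475374
block tip-projection check [[283.6092 183.5637]]
```

View pics/w16.png

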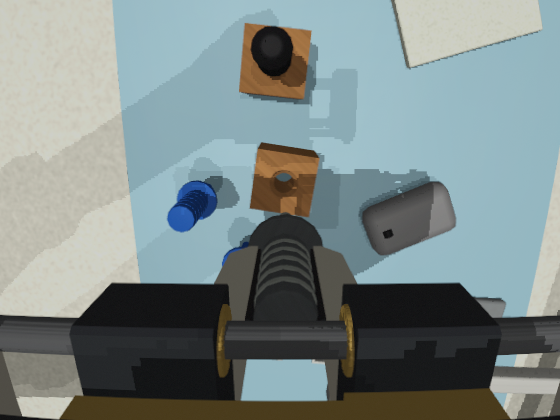

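Run:
```python
from h import *
p=cv2.imread("pics/w16.png"); cv2.imwrite("pics/w16c.png",cv2.resize(p[135:225,240:330],None,fx=6.6,fy=6.6,interpolation=cv2.INTER_CUBIC))
```

```text
(no output)
```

View pics/w16c.png

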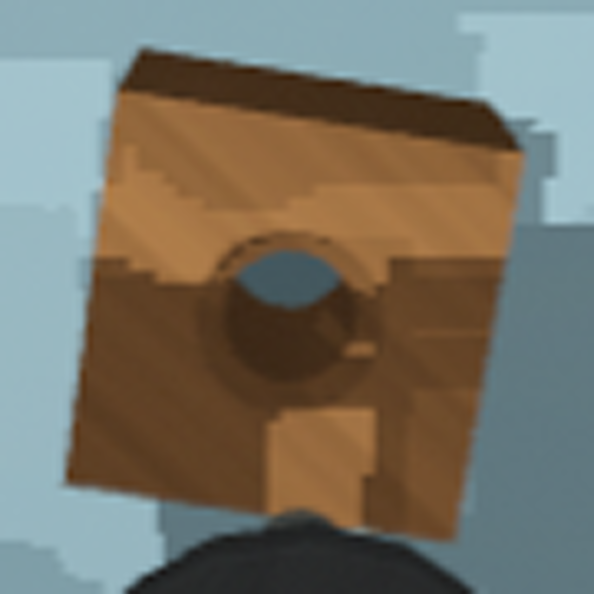

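The hole centre falls within 1 mm of (0.508, 0.264). Descending in two steps.

Request:
send_rows(motion=[[-0.001,-0.0005,0.01,0.003,-0.001,0.001,0],[-0.0017,-0.001,0.025,0.006,-0.003,0.002,0],[-0.0017,-0.001,0.04,0.006,-0.003,0.002,0],[-0.0017,-0.001,0.055,0.006,-0.003,0.002,0],[-0.0017,-0.001,0.07,0.006,-0.003,0.002,0],[-0.0017,-0.001,0.085,0.006,-0.003,0.002,0],[-0.0017,-0.001,0.095,0.006,-0.003,0.002,0],[-0.0017,-0.001,0.1,0.006,-0.003,0.002,0],[-0.0017,-0.001,0.1,0.006,-0.003,0.002,0],[-0.0017,-0.001,0.1,0.006,-0.003,0.002,0]])

```text
time: 24.53
tcp_pos: [0.5085, 0.2643, 0.1602]
eef_rot: [3.141, -0.0, 1.571]
force: [-0.7, 0.5, -1.5]
opening: 0.0236
```

Run:
```python
from h import *
s=st(); goto(.508,.2642,.089,90)
```

```text
t 24.53 tcp [0.5085 0.2643 0.1602] rpy [179.9652  -0.0032  89.99  ] F [-0.7013  0.5299 -1.5151] op 0.0236 j [-0.3766  0.5799 -0.2207  1.7342  0.1614  0.8447 -0.6699]
shift mm [-0.0573 -0.547  71.1527] turn [ 0.0006 -0.0001 -0.0002] deg [ 0.0348 -0.0032 -0.01  ] | rows min 1.7063513506335384 0.005076240649645168
```

Request:
send_rows(motion=[[0,-0.0005,0.008,0,0,0,0],[0,-0.0005,0.017,0,0,0,0],[0,-0.0005,0.026,0,0,0,0],[0,-0.0005,0.035,0,0,0,0],[0,-0.0005,0.044,0,0,0,0],[0,-0.0005,0.052,0,0,0,0],[0,-0.0005,0.059,0,0,0,0],[0,-0.0005,0.065,0,0,0,0],[0,-0.0005,0.069,0,0,0,0],[0,-0.0005,0.0705,0,0,0,0]])

```text
time: 25.37
tcp_pos: [0.5078, 0.2641, 0.0889]
eef_rot: [-3.141, 0.0, 1.571]
force: [0.1, 0.3, -1.8]
opening: 0.0237
```

Run:
```python
from h import *
s=st(); goto(.5081,.264,.088,90)
p,d=capture("wrist"); cv2.imwrite("pics/w17.png",p[:,:,::-1])
```

```text
t 25.37 tcp [0.5078 0.2641 0.0889] rpy [-179.9788    0.0282   89.9956] F [ 0.1273  0.291  -1.8052] op 0.0237 j [-0.3941  0.6745 -0.196   1.7986  0.1931  0.6877 -0.6981]
shift mm [-0.102   0.3483  0.851 ] turn [-0.0004  0.0005 -0.0001] deg [-0.0212  0.0282 -0.0044] | rows min 0.02218513812988507 0.004970357490476528
```

View pics/w17.png

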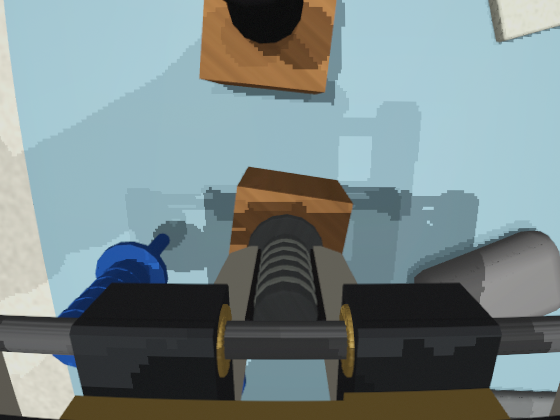

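The punch is in the hole with the guard about 1 mm above the block. Lowering 1 mm, then opening.

Request:
send_rows(motion=[[0,0,0.0005,0,0,0,0],[0,0,0.001,0,0,0,0],[0,0,0.001,0,0,0,0],[0,0,0.001,0,0,0,0.3],[0,0,0.001,0,0,0,0.4],[0,0,0.001,0,0,0,0.5],[0,0,0.001,0,0,0,0.6],[0,0,0.001,0,0,0,0.6],[0,0,0.001,0,0,0,0.6],[0,0,0.001,0,0,0,0.6]])

```text
time: 26.25
tcp_pos: [0.5078, 0.2641, 0.0881]
eef_rot: [-3.141, 0.0, 1.571]
force: [-0.3, -0.2, -0.3]
opening: 0.0555
```

Request:
send_rows(motion=[[0,0,-0.01,0,0,0,0.6],[0,0,-0.03,0,0,0,0.6],[0,0,-0.05,0,0,0,0.6],[0,0,-0.07,0,0,0,0.6],[0,0,-0.09,0,0,0,0.6],[0,0,-0.115,0,0,0,0.6],[0,0,-0.14,0,0,0,0.6],[0,0,-0.16,0,0,0,0.6],[0,0,-0.175,0,0,0,0.6],[0,0,-0.175,0,0,0,0.6]])

```text
time: 27.08
tcp_pos: [0.5095, 0.2654, 0.2675]
eef_rot: [3.134, -0.004, 1.571]
force: [0.7, -0.3, -0.1]
opening: 0.0555
```

Run:
```python
from h import *
s=st()
p,d=capture("wrist"); cv2.imwrite("pics/w18.png",p[:,:,::-1]); P=cloud(cam("wrist",s),d)
def B(lo,hi,x0,x1,y0,y1):
    m=(P[...,2]>lo)&(P[...,2]<hi)&(P[...,0]>x0)&(P[...,0]<x1)&(P[...,1]>y0)&(P[...,1]<y1); return P[m]
for n,b in dict(punchtop=(.121,.131,.47,.54,.22,.3),guard=(.063,.069,.47,.54,.22,.3)).items():
    q=B(*b);print(n,len(q),q.mean(0) if len(q) else 0,cv2.minAreaRect(q[:,:2].astype('f4')*1000) if len(q) else 0)
p,d=capture("scene"); cv2.imwrite("pics/s18.png",p[:,:,::-1])
p,d=capture("top"); cv2.imwrite("pics/t18.png",p[:,:,::-1])
```

```text
t 27.08 tcp [0.5095 0.2654 0.2675] rpy [179.5854  -0.2239  89.9938] F [ 0.6821 -0.2839 -0.0534] op 0.0555 j [-0.3614  0.4665 -0.2426  1.5963  0.1232  1.0855 -0.6358]
punchtop 632 [0.5078 0.2652 0.1258] ((507.815673828125, 264.5895690917969), (23.130111694335938, 23.108718872070312), 21.905630111694336)
guard 557 [0.5079 0.2716 0.066 ] ((508.07818603515625, 267.9604187011719), (32.216880798339844, 38.46686553955078), 88.23323822021484)
```

View pics/w18.png

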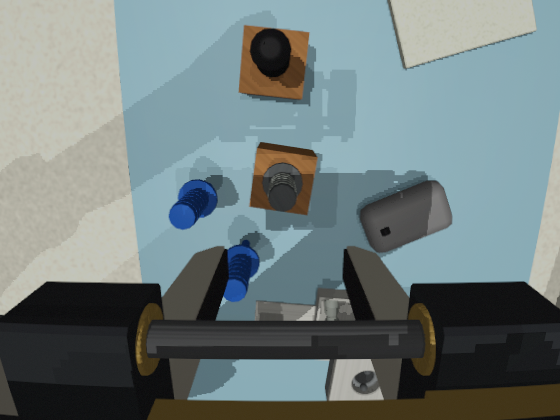

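View pics/s18.png

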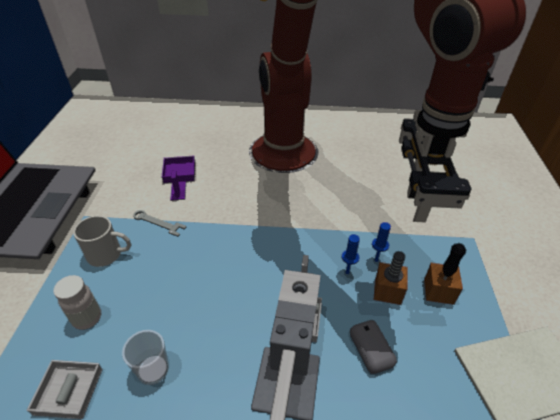

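The punch stands upright in its block at (283,185) in the wrist view. The hinge bore is empty, the pin lies in the tray at (330,308), and the gripper is clear. Handing in.

```bash
python3 -c "
from bench import *
print(hand_in())"
```

```text
the job is handed in; nothing more can be done
None
```

The hinge pin is out and lying flat in the catch tray under the hinge. The punch is back upright in its own wooden stand. I handed in at about 27 s of the allowed 72 s.

- **Tray:** I gripped it by the tab and slid it under the hinge, turned to match the hinge's angle. At the last measurement its pan was centred on the bore to within 1 mm.
- **Pin:** I pressed it down with the punch until the tip was about 10 mm below the plate top, with 5 N more force showing mid-press. It dropped, but came to rest leaning on the tray's +y wall with one end about 15 mm past the rim. I pushed that end inward with the tilted punch tip. The gripper never touched the pin.
- **Last checks:** Nothing stuck up above the tray rim and the bore was empty. The punch top was within 1 mm of where it started, with the guard resting on the block.
- **Disagreements:** The overhead camera placed things about 3 mm off in y from the wrist camera, and I used the wrist camera. The arm also stopped up to 6 mm short of or past its target after fast moves, which I corrected before pressing.

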